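# Put the grooming kit back in its holders

## Robot

A 6-joint arm with a two-finger parallel gripper is mounted at the origin on the work surface. World frame = base frame: x ahead of the robot, y to its left, z up, the work surface at z = 0. Lengths are in mm, angles in degrees, forces in N, time in s.
With the tool pointing down it reaches from about 300 to 850 mm from the base axis. Payload 4.2 kg.
Tool frame: the origin (TCP) lies midway between the tips of the shut fingers; the grasp point (between the pads) lies 19 mm behind it; x points along the fingers, y is the direction in which the jaws open and shut, and the axes are right-handed (so a half turn about x gives the same grasp; the last joint's range is limited). The gripper opens to 91 mm and grips with 3 to 60 N. Pads are 32 mm wide; open, the fingers measure 118 mm over their backs; the gripper's body (76 mm by 178 mm) begins 60 mm behind the grasp point.
Start: joints at [-67.838, 18.312, 89.639, -0, 72.044, -1.146], TCP at [227.516, -528.09, 213.976] pointing down, gripper open.
Joint ranges: [-177.97, 177.97], [-48.28, 115.42], [12.27, 149.76], [-77.06, 257.06], [2.81, 150.46], [-146.56, 146.56]. Speed limits (degrees/s): [147.25, 147.25, 180, 180, 180, 180].

## Interface

Orientations are given as [roll, pitch, yaw] about the fixed x, y, z axes, in that order (R = Rz(yaw) Ry(pitch) Rx(roll)).
In Python, from workcell import * gives the robot as it stands.
- The arm moves only by the shell command python3 -m handwheel 'ROWS' [FORCE]. ROWS is a JSON object of lists of equal length, an entry for each row: "gripper": the closure, from 0 (fully open) to 1 (shut); "offset": the shift along the tool's x, y, z in mm, a list of three; "rot": the turn, a rotation vector about the tool's x, y, z in degrees, a list of three. A call has 1 to 5 rows; each row is the pose to reach, as a shift and turn from the pose commanded when the call began, along the tool's axes at that moment; what a row does not reach only later rows make up. A row lasts 1/12 s, in which the tool goes at most 41.7 mm and 7.16 degrees, less where a joint would pass 70% of its speed; a pose out of reach is approached as far as the arm can. A call with a gripper value outside its range is refused whole. The fingers move at their own pace and stop on an object; FORCE is the grip in N (left out, the last holds). Time passes only in rows, so rows that repeat a pose let the fingers close. It gives the time, the measured TCP pose, the force and the opening at its end, in the units of the state.
- state(): the state, without advancing time (a new reading comes with each control period).
- grab_frame(name): name is "side" or "top" or "wrist"; returns the picture (420x560x3 uint8, red, green, blue); there is no depth.
- camera_params(name): a dict with "fx", "fy", "cx", "cy" (pixels), "position" and "attitude" of the camera in the world; the wrist camera has in their place "hand_eye" (4x4, takes a point from camera to tool coordinates, whose origin is the TCP and whose axes are the tool frame's). Camera axes: x right, y up, looking along -z (the intrinsics and any distortion apply to the point x, -y, -z); pixel columns grow to the right and rows downward; lengths in mm; the calibration is good to about 2 mm. A picture is of the moment at which its call begins: read the wrist's pose just before it. camera_params takes no time and is no camera call.
- job_done(): hands the job in, once; it reports no verdict.
The state is a dict: "time_s": time; "qpos": joint angles; "qvel": joint speeds; "effort": joint torques, N m; "ee_pos": TCP position; "ee_rot": TCP orientation; "force": force on the tool from outside, world axes, zero at the start; "torque": the same for the moment, N m; "gripper_width": finger opening in mm.
Only numpy, scipy, OpenCV 4.12 (cv2) and the standard library are available. Lean on these libraries where they do the work, as an engineer would, in place of code of your own. Each camera call takes 0.05 s, during which the arm holds its last target.

## Task

The cleaned grooming kit stands about on the ledge: put every piece back into the white holder made for it, the trimmer standing in its dock, the tweezer case in the long tray, the wide guard comb in the wide tray and the narrow guard comb in the narrow tray, each sitting fully down on the bottom of its holder. Set the pieces down rather than dropping them, keep the trimmer upright throughout, and leave the tumbler and the soap dispenser where they stand.

Things in the scene. Friction and masses are not known exactly. Their poses are not given: they have to be found in the camera images.
- trimmer: silver beard trimmer standing upright and loose on its flat black foot, 145 mm tall, about 170 g. Foot 44 x 38 mm and 12 mm high, above it a silver body 38 mm (x) by 32 mm (y) with flat sides up to 120 mm height, then a narrower black cutter head with a steel blade. Origin at the centre of its underside, z up along the body, thumb panel on the -x side; grip the body across y (32 mm), about 100 mm up
- tweezer_case: slim stainless steel tweezer case lying flat and loose on the ledge, 110 mm long (x), 26 mm wide (y), 18 mm high, edges rounded by 6 mm, about 90 g. Origin at the centre of its underside, z up; symmetrical end for end as far as the tray is concerned
- wide_comb: wide blue plastic guard comb, 42 mm (x) by 50 mm wide (y), ten teeth; origin at the centre of its underside, z up, x along the teeth, y across the width; the two flat side cheeks (grip across these, along y) are 42 mm long and 20 mm high, the arched teeth between them rise to 24 mm. Lies loose on the ledge, 30 g, any way round
- narrow_comb: narrow blue plastic guard comb, 42 mm (x) by only 26 mm wide (y), five teeth; origin at the centre of its underside, z up, x along the teeth, y across the width; the two flat side cheeks (grip across these, along y) are 42 mm long and 20 mm high, the arched teeth between them rise to 24 mm. Lies loose on the ledge, 30 g, any way round
- dock: white plastic trimmer dock, a block 84 mm (x) by 76 mm (y) and 26 mm high with round corners, on a plinth 92 x 84 mm and 6 mm high, with an open rectangular grey-lined well 60 mm (x) by 54 mm (y) in its top, floor of the well 8 mm above the ledge (18 mm deep). The trimmer's foot stands in the well with its x along the dock's x, facing either way, 8 mm play each side. Origin at the centre of its underside on the ledge, fixed
- long_tray: long white plastic tray for the tweezer case, inside 126 mm (x) by 42 mm (y), outside 134 x 50 mm; origin at the centre of its underside on the ledge. Fixed. Its floor, with a grey liner, lies 4 mm above the ledge; a 4 mm thick lip all round rises to 8 mm above the ledge (4 mm above the floor).
- wide_tray: wide white plastic tray for the wide guard comb, inside 58 mm (x) by 66 mm (y), outside 66 x 74 mm; origin at the centre of its underside on the ledge. Fixed. Its floor, with a grey liner, lies 4 mm above the ledge; a 4 mm thick lip all round rises to 8 mm above the ledge (4 mm above the floor).
- narrow_tray: narrow short white plastic tray for the narrow guard comb, inside 58 mm (x) by 42 mm (y), outside 66 x 50 mm; origin at the centre of its underside on the ledge. Fixed. Its floor, with a grey liner, lies 4 mm above the ledge; a 4 mm thick lip all round rises to 8 mm above the ledge (4 mm above the floor).
- tumbler: bystander: white ceramic tooth tumbler, open at the top, 72 mm across the rim and 95 mm tall, loose, at the right-hand end of the work; origin at the centre of its underside
- soap_dispenser: bystander: white ceramic soap dispenser with a chrome pump, 64 mm across and 160 mm tall, loose, at the left-hand end of the work; origin at the centre of its underside

How it is judged (in metres and radians):
At the end, for the whole second after the job is handed in: Every piece is released and at rest in its own holder, upright (tilt under 0.09 rad) and down on the holder's floor (within 3 mm): the trimmer centred within 13.5 mm of the dock's centre, the tweezer case and both guard combs within 13 mm of the centres of the long, wide and narrow tray (horizontal distance between trimmer and dock below 0.0135 m and z of trimmer in the frame of dock between 0.004 and 0.011 m and angle between each of trimmer, tweezer_case, wide_comb, narrow_comb's own z axis and vertical below 0.09 rad and linear speed of each of trimmer, tweezer_case, wide_comb, narrow_comb below 0.02 m/s and contact force between the fingers and trimmer below 0.01 N and horizontal distance between tweezer_case and long_tray below 0.013 m and z of tweezer_case in the frame of long_tray between 0 and 0.007 m and contact force between the fingers and tweezer_case below 0.01 N and horizontal distance between wide_comb and wide_tray below 0.013 m and z of wide_comb in the frame of wide_tray between 0 and 0.007 m and contact force between the fingers and wide_comb below 0.01 N and horizontal distance between narrow_comb and narrow_tray below 0.013 m and z of narrow_comb in the frame of narrow_tray between 0 and 0.007 m and contact force between the fingers and narrow_comb below 0.01 N); the robot touches nothing.
It fails at once if a piece was dropped: let go of more than 30 mm above the ledge ((height (world z) of trimmer above 0.03 m and contact force between anything else and trimmer below 0.005 N) or (height (world z) of tweezer_case above 0.03 m and contact force between anything else and tweezer_case below 0.005 N) or (height (world z) of wide_comb above 0.03 m and contact force between anything else and wide_comb below 0.005 N) or (height (world z) of narrow_comb above 0.03 m and contact force between anything else and narrow_comb below 0.005 N)).
It fails at once if the trimmer fell over (angle between trimmer's own z axis and vertical above 0.6 rad).
It fails at once if the tumbler was moved or knocked over (distance of tumbler from where it was at the start of the episode above 0.02 m or angle between tumbler's own z axis and vertical above 0.3 rad).
It fails at once if the soap dispenser was moved or knocked over (distance of soap_dispenser from where it was at the start of the episode above 0.02 m or angle between soap_dispenser's own z axis and vertical above 0.3 rad).
It also fails if it takes over 120 s, if anything falls off the work surface, if the arm or the gripper's body presses on something with over 40 N, if the wrist force passes 120 N, or if a joint passes its speed limit or range.

## Working session

There is one attempt and no reset: what is moved stays moved. The work goes in short steps, Python scripts to look and compute and a shell command to move; the robot and the scene stay as the last step left them, time stands still between calls to the robot, and variables do not carry over. Pictures are saved under pics/ and viewed, and the job is handed in when it is done.

```bash
mkdir -p pics; ls; cat > h.py <<'E'
from workcell import *
import numpy as np, cv2
def snap(n,f):
    im=grab_frame(n); cv2.imwrite('pics/'+f,im[:,:,::-1]); return im
E
python3 - <<'E'
from h import *
s=state(); print(s)
for n in ['side','top','wrist']:
    print(n,camera_params(n))
snap('side','s0.png'); snap('top','t0.png'); snap('wrist','w0.png')
E
```

```text
pics
{'time_s': 0.0, 'qpos': array([-6.78377795e+01,  1.83516013e+01,  8.97046861e+01,  3.43093248e-04,
        7.20429669e+01, -1.14395725e+00]), 'qvel': array([ 0.04743851,  0.10328823, -0.09768603, -0.02805087,  0.03601498,
        0.14279559]), 'effort': array([-3.64764301e-04, -4.12463272e+01, -2.31973153e+01,  7.27098039e-02,
        4.57396929e-02, -1.48428239e-04]), 'ee_pos': array([ 227.33250879, -527.62254561,  213.13232294]), 'ee_rot': array([-91.33225767,  89.90074509, 111.97381406]), 'force': array([-0.75104557,  0.1875019 , -0.06986772]), 'torque': array([ 0.01860944, -0.01017503,  0.03157687]), 'gripper_width': 91.23114669202445}
side {'fx': 422.93992463865106, 'fy': 422.93992463865106, 'cx': 277.8653006366717, 'cy': 209.8353084780748, 'position': array([-289.43928797, -783.40585138,  720.69182328]), 'attitude': array([ 58.61553071,  -1.35007908, -46.89445142])}
top {'fx': 467.2575570843091, 'fy': 467.2575570843091, 'cx': 292.5502143212229, 'cy': 209.51275360159053, 'position': array([ 404.23520836,  -11.34596926, 1190.99861969]), 'attitude': array([  7.32130107,   1.16618687, -88.72613264])}
wrist {'fx': 360.2578722178229, 'fy': 360.2578722178229, 'cx': 277.51014033423246, 'cy': 215.2626909739714, 'hand_eye': array([[ 1.32017820e-03,  2.73902926e-01, -9.61756437e-01,
        -1.70539039e+02],
       [ 9.99999003e-01,  1.20023966e-04,  1.40685494e-03,
        -3.49301458e-01],
       [ 5.00775507e-04, -9.61757336e-01, -2.73902494e-01,
        -7.62586679e+01],
       [ 0.00000000e+00,  0.00000000e+00,  0.00000000e+00,
         1.00000000e+00]])}
```

View pics/t0.png

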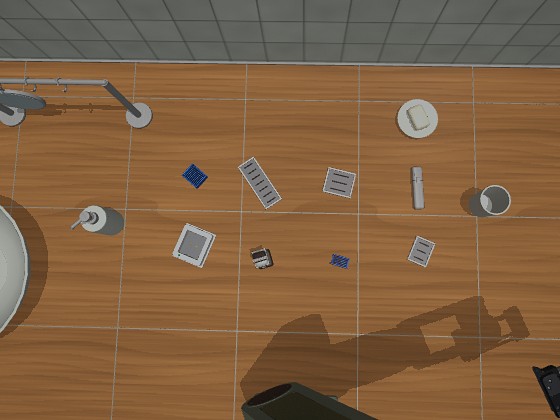

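View pics/s0.png

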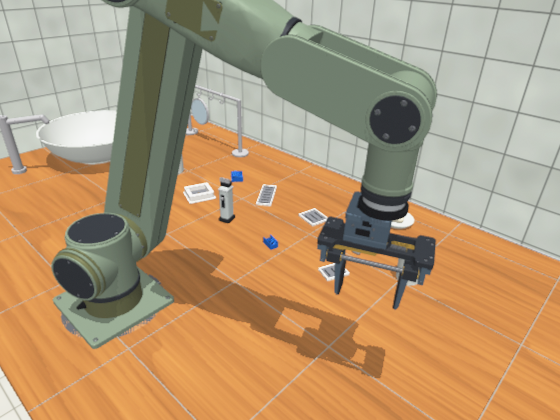

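View pics/w0.png

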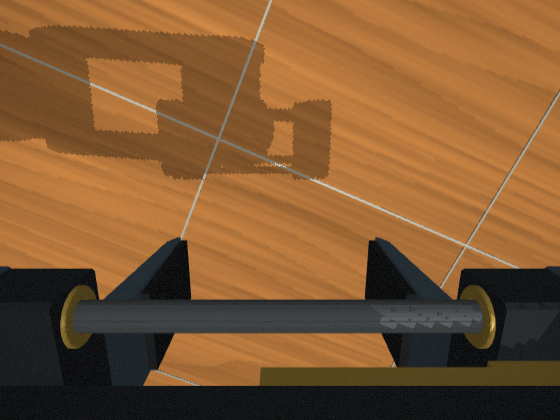

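The top view shows all pieces. They are at about: wide comb (195,176), narrow comb (340,261), trimmer (261,258), tweezer case (418,187). The holders are at about: dock (194,245), long tray (260,183), wide tray (339,183), narrow tray (421,251). Next I'll measure them with masks.

```bash
cat >> h.py <<'E'
from scipy.spatial.transform import Rotation as Ro
def cam(n,s=None):
    p=camera_params(n)
    K=(p['fx'],p['fy'],p['cx'],p['cy'])
    if n=='wrist':
        s=s or state()
        T=np.eye(4); T[:3,:3]=Ro.from_euler('xyz',s['ee_rot'],degrees=True).as_matrix(); T[:3,3]=s['ee_pos']
        H=T@p['hand_eye']; return K,H[:3,3],H[:3,:3]
    return K,np.array(p['position']),Ro.from_euler('xyz',p['attitude'],degrees=True).as_matrix()
def plane(c,uv,z):
    K,P,R=c; uv=np.atleast_2d(np.array(uv,float))
    d=np.c_[(uv[:,0]-K[2])/K[0],-(uv[:,1]-K[3])/K[1],-np.ones(len(uv))]@R.T
    return P+d*((z-P[2])/d[:,2])[:,None]
def proj(c,X):
    K,P,R=c; q=(np.atleast_2d(X)-P)@R
    return np.c_[K[2]+K[0]*q[:,0]/-q[:,2],K[3]-K[1]*q[:,1]/-q[:,2]]
def rect(c,mask_or_pts,z):
    """min area rect of mask contour cast on plane z: centre, long, short, yaw of long side"""
    w=plane(c,mask_or_pts,z)[:,:2].astype(np.float32)
    b=cv2.boxPoints(cv2.minAreaRect(w)); e=[b[1]-b[0],b[2]-b[1]]
    L=[np.linalg.norm(x) for x in e]; i=int(np.argmax(L)); 
    return b.mean(0).round(1),round(float(max(L)),1),round(float(min(L)),1),round(float(np.degrees(np.arctan2(e[i][1],e[i][0]))%180),1)
def blobs(m,amin=30):
    cs,_=cv2.findContours(m.astype(np.uint8),cv2.RETR_EXTERNAL,cv2.CHAIN_APPROX_NONE)
    return [x[:,0,:] for x in cs if cv2.contourArea(x)>amin]
E
python3 - <<'E'
from h import *
im=cv2.imread('pics/t0.png'); c=cam('top')
crop=im[140:290,160:460]; cv2.imwrite('pics/t0z.png',cv2.resize(crop,None,fx=2.66,fy=2.66,interpolation=cv2.INTER_CUBIC))
hsv=cv2.cvtColor(im,cv2.COLOR_BGR2HSV)
roi=np.zeros(im.shape[:2],bool); roi[140:290,150:460]=1
blue=(hsv[...,0]>95)&(hsv[...,0]<130)&(hsv[...,1]>130)&roi
for b in blobs(blue): print('blue',b.mean(0).round(1),rect(c,b,22))
grey=(hsv[...,1]<70)&(hsv[...,2]>90)&roi
grey=cv2.morphologyEx(grey.astype(np.uint8),cv2.MORPH_OPEN,np.ones((3,3)))
for b in blobs(grey,80): print('grey',b.mean(0).round(1),rect(c,b,8),rect(c,b,16))
E
```

```text
blue [342.8 262.4] (array([ 426.7, -108.3], dtype=float32), 30.7, 24.3, 72.8)
blue [193.9 175.4] (array([636.7, 269. ], dtype=float32), 53.5, 40.3, 50.3)
grey [261.1 261. ] (array([422. ,  93.3], dtype=float32), 37.3, 23.1, 105.8) (array([421.9,  92.6], dtype=float32), 37.0, 23.0, 105.8)
grey [421.2 251.1] (array([ 457.2, -307.9], dtype=float32), 66.2, 49.4, 157.4) (array([ 456.9, -305.9], dtype=float32), 65.8, 49.1, 157.4)
grey [195.  245.4] (array([460.5, 265.6], dtype=float32), 91.5, 85.3, 158.7) (array([460.2, 263.7], dtype=float32), 90.9, 84.7, 158.7)
grey [417.7 187.3] (array([ 619. , -302.5], dtype=float32), 106.7, 24.3, 2.6) (array([ 617.5, -300.5], dtype=float32), 106.0, 24.1, 2.6)
grey [339.  181.7] (array([ 628.8, -101.4], dtype=float32), 73.4, 65.9, 76.8) (array([ 627.3, -100.8], dtype=float32), 72.9, 65.5, 76.8)
grey [257.8 180.2] (array([623.7, 103.9], dtype=float32), 134.3, 51.6, 34.8) (array([622.2, 103.1], dtype=float32), 133.4, 51.3, 34.8)
```

View pics/t0z.png

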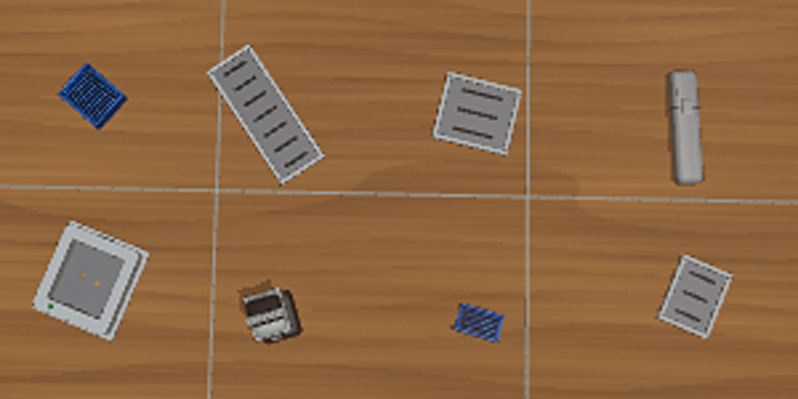

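```bash
cat >> h.py <<'E'
def go(x,y,z,jaw):
    """shift/turn from present pose to TCP at x,y,z, tool down, jaws along jaw deg (mod 180)"""
    s=state(); R=Ro.from_euler('xyz',s['ee_rot'],degrees=True)
    best=None
    for a in (jaw,jaw+180):
        t=np.radians(a); X=np.array([0,0,-1.]); Y=np.array([np.cos(t),np.sin(t),0]); Z=np.cross(X,Y)
        r=(R.inv()*Ro.from_matrix(np.c_[X,Y,Z])).as_rotvec(degrees=True)
        if best is None or np.linalg.norm(r)<np.linalg.norm(best): best=r
    d=R.inv().apply(np.array([x,y,z])-s['ee_pos'])
    Yv=R.as_matrix()[:,1]
    print('t',round(s['time_s'],2),'pos',s['ee_pos'].round(1),'jawyaw',round(float(np.degrees(np.arctan2(Yv[1],Yv[0]))),1),'F',s['force'].round(1),'w',round(s['gripper_width'],1),'q',s['qpos'].round(0))
    print('offset',d.round(1),'rot',best.round(1))
E
python3 -c "
from h import *
go(618,-302,160,92.6)"
```

```text
t 0.15 pos [ 227.3 -527.7  213.3] jawyaw -66.7 F [ 0.4 -0.   0.5] w 91.0 q [-68.  18.  90.  -0.  72.  -1.]
offset [  53.4  -52.7 -448.1] rot [20.7  0.   0.1]
```

```bash
python3 -m handwheel '{"gripper":[0,0,0,0,0],"offset":[[0,-52.7,-448],[0,-52.7,-448],[0,-52.7,-448],[0,-52.7,-448],[0,-52.7,-448]],"rot":[[20.7,0,0],[20.7,0,0],[20.7,0,0],[20.7,0,0],[20.7,0,0]]}' 20
python3 -c "
from h import *
go(618,-302,160,92.6)"
```

```text
time_s: 0.57
ee_pos: [401.2, -427.5, 213.7]
ee_rot: [-40.7, 90.0, 141.8]
force: [-0.7, -0.2, -0.1]
gripper_width: 91.1
t 0.57 pos [ 401.2 -427.5  213.7] jawyaw -87.5 F [-0.7 -0.2 -0.1] w 91.1 q [-48.  19.  88.  -0.  73.  40.]
offset [  53.7 -115.8 -222.1] rot [-0.1  0.   0. ]
```

```bash
python3 -m handwheel '{"gripper":[0,0,0,0,0],"offset":[[30,-116,-222],[30,-116,-222],[30,-116,-222],[30,-116,-222],[30,-116,-222]],"rot":[[0,0,0],[0,0,0],[0,0,0],[0,0,0],[0,0,0]]}'
python3 -m handwheel '{"gripper":[0,0,0],"offset":[[20,0,-40],[20,0,-40],[20,0,-40]],"rot":[[0,0,0],[0,0,0],[0,0,0]]}'
python3 - <<'E'
from h import *
go(618,-302,100,92.6)
snap('wrist','w1.png')
E
```

```text
time_s: 0.98
ee_pos: [580.3, -323.1, 188.6]
ee_rot: [-15.1, 90.0, 167.5]
force: [0.3, -0.7, -0.0]
gripper_width: 91.1
time_s: 1.23
ee_pos: [619.5, -321.3, 166.0]
ee_rot: [-27.8, 89.7, 155.0]
force: [-0.3, -1.3, 0.4]
gripper_width: 91.3
t 1.23 pos [ 619.5 -321.3  166. ] jawyaw -87.2 F [-0.3 -1.3  0.4] w 91.3 q [-28.  31.  75.  -0.  74.  59.]
offset [ 66.1 -19.2   0.3] rot [0.2 0.2 0.1]
```

View pics/w1.png

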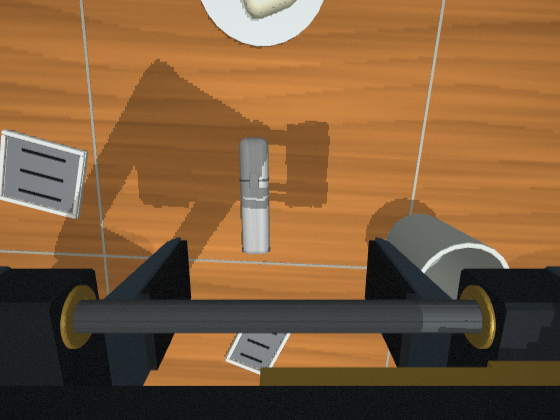

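The wrist view shows the case at columns 240-270, rows 138-253, clear of the tumbler.

```bash
python3 - <<'E'
from h import *
im=cv2.imread('pics/w1.png'); c=cam('wrist'); hsv=cv2.cvtColor(im,cv2.COLOR_BGR2HSV)
m=(hsv[...,1]<70)&(hsv[...,2]>80); m[:120]=0;m[265:]=0;m[:,:225]=0;m[:,285:]=0
m=cv2.morphologyEx(m.astype(np.uint8),cv2.MORPH_CLOSE,np.ones((5,5)))
for b in blobs(m,300): print(b.min(0),b.max(0),rect(c,b,9),rect(c,b,12))
# narrow tray, wide tray partial
m=(hsv[...,1]<60)&(hsv[...,2]>90);m[:100]=0;m[240:]=0;m[:,100:]=0
m=cv2.morphologyEx(m.astype(np.uint8),cv2.MORPH_CLOSE,np.ones((7,7)))
for b in blobs(m,300): print(b.min(0),b.max(0),rect(c,b,8))
print(proj(c,[[619,-301,9]]))
E
```

```text
[239 138] [269 253] (array([ 616. , -300.2], dtype=float32), 110.5, 26.6, 2.8) (array([ 616.7, -300.4], dtype=float32), 109.5, 26.3, 2.8)
[  0 100] [ 99 218] (array([ 645.4, -110.8], dtype=float32), 110.9, 92.6, 174.8)
[[255.37588861 195.01257357]]
```

```bash
python3 -c "
from h import *
go(617,-301,6,92.7)"
python3 -m handwheel '{"gripper":[0,0,0,0,0],"offset":[[40,-20,2],[80,-20,2],[110,-20,2],[130,-20,2],[145,-20,2]],"rot":[[0,0,0],[0,0,0],[0,0,0],[0,0,0],[0,0,0]]}'
python3 -c "
from h import *
go(617,-301,6,92.7)"
```

```text
t 1.28 pos [ 618.5 -322.3  167.6] jawyaw -87.3 F [ 0.3 -0.7 -0.4] w 91.1 q [-28.  31.  75.  -0.  74.  59.]
offset [161.6 -21.1  -0. ] rot [-0.   0.2  0.1]
time_s: 1.7
ee_pos: [613.1, -303.4, 22.9]
ee_rot: [-20.8, 89.8, 161.7]
force: [-0.3, -0.5, 0.1]
gripper_width: 91.2
t 1.7 pos [ 613.1 -303.4   22.9] jawyaw -87.5 F [-0.3 -0.5  0.1] w 91.2 q [-27.  37.  87.  -0.  56.  60.]
offset [16.9 -2.2 -4. ] rot [-0.2  0.2  0.1]
```

```bash
python3 -m handwheel '{"gripper":[0,0,0.5,1,1],"offset":[[16,-2,-3.5],[16,-2,-3.5],[16,-2,-3.5],[16,-2,-3.5],[16,-2,-3.5]],"rot":[[0,0,0],[0,0,0],[0,0,0],[0,0,0],[0,0,0]]}' 20
python3 -m handwheel '{"gripper":[1,1,1,1],"offset":[[0,0,0],[0,0,0],[0,0,0],[0,0,0]],"rot":[[0,0,0],[0,0,0],[0,0,0],[0,0,0]]}'
python3 -c "
from h import *
go(617,-301,6,92.7)"
```

```text
time_s: 2.12
ee_pos: [619.8, -301.7, 10.3]
ee_rot: [147.1, 89.8, -30.3]
force: [-0.4, 0.3, 0.5]
gripper_width: 74.1
time_s: 2.45
ee_pos: [619.5, -300.8, 8.6]
ee_rot: [143.7, 90.0, -33.7]
force: [0.5, -0.1, -0.7]
gripper_width: 47.4
t 2.45 pos [ 619.5 -300.8    8.6] jawyaw -87.4 F [ 0.5 -0.1 -0.7] w 47.4 q [-27.  38.  88.  -0.  54.  61.]
offset [2.5 0.1 2.5] rot [-0.1 -0.  -0. ]
```

```bash
python3 -m handwheel '{"gripper":[1,1,1,1,1],"offset":[[2,0,2.5],[2.5,0,2.5],[2.5,0,2.5],[2.5,0,2.5],[2.5,0,2.5]],"rot":[[0,0,0],[0,0,0],[0,0,0],[0,0,0],[0,0,0]]}' 20
python3 -c "
from h import *
go(617,-301,6,92.7)"
```

```text
time_s: 2.87
ee_pos: [616.8, -300.7, 5.4]
ee_rot: [-24.3, 90.0, 158.3]
force: [-0.4, 0.1, -0.7]
gripper_width: 26.0
t 2.87 pos [ 616.8 -300.7    5.4] jawyaw -87.4 F [-0.4  0.1 -0.7] w 26.0 q [-27.  38.  88.  -0.  54.  60.]
offset [-0.6  0.3 -0.2] rot [-0.1  0.   0. ]
```

```bash
python3 -m handwheel '{"gripper":[1,1,1,1,1],"offset":[[0,0,0],[-20,0,0],[-40,0,0],[-60,0,0],[-60,0,0]],"rot":[[0,0,0],[0,0,0],[0,0,0],[0,0,0],[0,0,0]]}' 20
python3 - <<'E'
from h import *
go(624,104,60,124.8)
snap('wrist','w2.png')
E
```

```text
time_s: 3.28
ee_pos: [619.5, -302.1, 70.2]
ee_rot: [150.3, 89.5, -27.1]
force: [0.8, 0.3, -0.1]
gripper_width: 26.0
t 3.28 pos [ 619.5 -302.1   70.2] jawyaw -87.4 F [ 0.8  0.3 -0.1] w 26.0 q [-27.  34.  85.  -0.  61.  60.]
offset [   8.6 -405.5  -22.9] rot [-32.2  -0.3  -0.4]
```

View pics/w2.png

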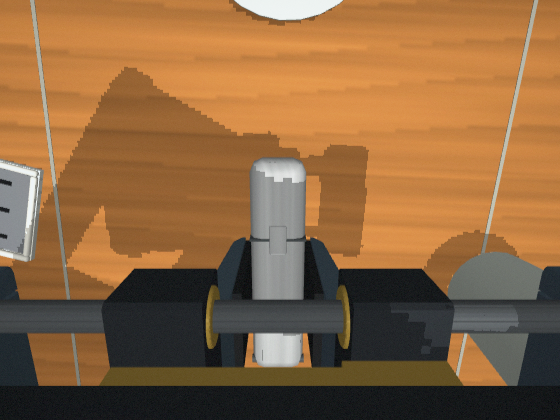

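The case is held level, centred between the jaws. I'm carrying it to the long tray.

```bash
python3 -m handwheel '{"gripper":[1,1,1,1,1],"offset":[[0,-40,0],[0,-80,-2],[0,-120,-5],[0,-160,-8],[0,-200,-11]],"rot":[[-3,0,0],[-6,0,0],[-9,0,0],[-12,0,0],[-16,0,0]]}' 20
python3 -c "
from h import *
go(624,104,60,124.8)"
```

```text
time_s: 3.75
ee_pos: [617.4, -98.7, 64.0]
ee_rot: [-28.4, 89.8, 170.3]
force: [1.1, 0.2, -0.5]
gripper_width: 25.7
t 3.75 pos [617.4 -98.7  64. ] jawyaw -71.3 F [ 1.1  0.2 -0.5] w 25.7 q [-10.  30.  94.  -0.  56.  61.]
offset [   4.  -189.9  -71.3] rot [-16.1   0.1   0.1]
```

```bash
python3 -m handwheel '{"gripper":[1,1,1,1,1],"offset":[[0,-40,-15],[0,-80,-30],[0,-120,-45],[0,-155,-58],[0,-190,-71]],"rot":[[-4,0,0],[-8,0,0],[-12,0,0],[-16,0,0],[-16,0,0]]}' 20
python3 -m handwheel '{"gripper":[1,1,1],"offset":[[0,0,0],[0,0,0],[0,0,0]],"rot":[[0,0,0],[0,0,0],[0,0,0]]}' 20
python3 - <<'E'
from h import *
go(624,104,30,124.8)
snap('wrist','w3.png')
E
```

```text
time_s: 4.17
ee_pos: [624.1, 104.5, 64.0]
ee_rot: [-28.2, 89.8, -173.4]
force: [-0.0, -0.5, 0.2]
gripper_width: 25.7
time_s: 4.42
ee_pos: [624.6, 101.8, 64.4]
ee_rot: [-10.9, 89.9, -156.3]
force: [0.1, -0.1, -0.2]
gripper_width: 25.8
t 4.42 pos [624.6 101.8  64.4] jawyaw -55.4 F [ 0.1 -0.1 -0.2] w 25.8 q [ 8. 30. 93. -0. 57. 64.]
offset [34.4 -2.1 -0.9] rot [-0.2  0.1  0. ]
```

View pics/w3.png

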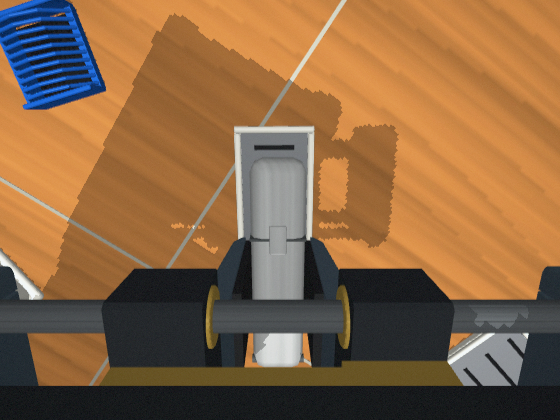

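The tray is aligned under the case, with far lip corners at (235,128) and (313,128). A numeric check follows.

```bash
python3 - <<'E'
from h import *
c=cam('wrist'); w=plane(c,[[235,128],[314,128]],8)[:,:2]; print(w, np.linalg.norm(w[0]-w[1]))
n=w[0]-w[1]; a=np.array([np.cos(np.radians(34.8)),np.sin(np.radians(34.8))]); print('centre',w.mean(0)-67*a,'edge yaw',np.degrees(np.arctan2(n[1],n[0])))
E
python3 -m handwheel '{"gripper":[1,1,1,1,1],"offset":[[15,-2,-1],[30,-2,-1],[40,-2,-1],[48,-2,-1],[51,-2,-1]],"rot":[[0,0,0],[0,0,0],[0,0,0],[0,0,0],[0,0,0]]}' 20
python3 -m handwheel '{"gripper":[1,1],"offset":[[0,0,0],[0,0,0]],"rot":[[0,0,0],[0,0,0]]}' 20
python3 -c "
from h import *
go(624,104,10,124.8)"
```

```text
[[664.86150073 161.48511376]
 [692.32243425 121.59493109]] 48.428602534411915
centre [623.57497048 103.30221339] edge yaw 124.54404227690132
time_s: 4.88
ee_pos: [624.3, 103.1, 13.1]
ee_rot: [-22.0, 89.9, -167.4]
force: [-0.2, -0.9, -1.7]
gripper_width: 25.9
time_s: 5.05
ee_pos: [625.5, 104.1, 14.9]
ee_rot: [141.2, 90.0, -4.2]
force: [-0.1, 0.1, -0.3]
gripper_width: 25.8
t 5.05 pos [625.5 104.1  14.9] jawyaw -55.4 F [-0.1  0.1 -0.3] w 25.8 q [ 8. 34. 96. -0. 51. 64.]
offset [ 4.9 -0.8  1.3] rot [-0.2 -0.  -0. ]
```

Both cameras agree on the tray centre to within 1 mm. I'm easing down to contact.

```bash
python3 -m handwheel '{"gripper":[1,1,1,1,1],"offset":[[1,0,1],[2,0,1],[3,0,1],[4,0,1],[4,0,1]],"rot":[[0,0,0],[0,0,0],[0,0,0],[0,0,0],[0,0,0]]}' 20
python3 -c "
from h import *
go(624,104,10,124.8)"
```

```text
time_s: 5.47
ee_pos: [624.2, 103.9, 10.6]
ee_rot: [60.0, 90.0, -85.4]
force: [0.4, -0.1, -0.2]
gripper_width: 25.5
t 5.47 pos [624.2 103.9  10.6] jawyaw -55.4 F [ 0.4 -0.1 -0.2] w 25.5 q [ 8. 34. 96. -0. 50. 64.]
offset [ 0.6 -0.2  0.1] rot [-0.2  0.  -0. ]
```

```bash
python3 -m handwheel '{"gripper":[1,1,1],"offset":[[1,0,0],[1,0,0],[1,0,0]],"rot":[[0,0,0],[0,0,0],[0,0,0]]}' 20
python3 -m handwheel '{"gripper":[0.6,0.6,0.6,0.6,0.6],"offset":[[0,0,0],[0,0,0],[0,0,0],[0,0,0],[0,0,0]],"rot":[[0,0,0],[0,0,0],[0,0,0],[0,0,0],[0,0,0]]}' 20
python3 -c "
from h import *
go(637,269,80,50.3)"
```

```text
time_s: 5.72
ee_pos: [624.3, 103.9, 9.6]
ee_rot: [40.0, 90.0, -105.4]
force: [0.7, -0.8, -1.0]
gripper_width: 25.8
time_s: 6.13
ee_pos: [624.4, 103.8, 9.8]
ee_rot: [137.7, 90.0, -7.7]
force: [0.5, 0.1, 0.5]
gripper_width: 36.4
t 6.13 pos [624.4 103.8   9.8] jawyaw -55.4 F [0.5 0.1 0.5] w 36.4 q [ 8. 34. 96. -0. 50. 64.]
offset [ -70.2 -128.8 -104.2] rot [74.3 -0.  -0. ]
```

```bash
python3 -m handwheel '{"gripper":[0.6,0.3,0,0,0],"offset":[[-20,0,0],[-50,0,0],[-90,0,0],[-130,0,0],[-170,0,0]],"rot":[[0,0,0],[0,0,0],[-7,0,0],[-14,0,0],[-21,0,0]]}' 20
python3 -m handwheel '{"gripper":[0,0,0,0,0],"offset":[[0,-20,0],[0,-40,0],[0,-60,0],[0,-60,0],[0,-60,0]],"rot":[[-7,0,0],[-14,0,0],[-21,0,0],[-28,0,0],[-35,0,0]]}' 20
python3 -c "
from h import *
go(617,230,200,50.3)"
```

```text
time_s: 6.55
ee_pos: [623.9, 103.8, 181.3]
ee_rot: [-40.4, 90.0, -164.4]
force: [0.8, 0.1, 0.4]
gripper_width: 60.0
time_s: 6.97
ee_pos: [573.8, 138.4, 180.1]
ee_rot: [95.4, 90.0, 6.4]
force: [0.2, 0.1, 0.1]
gripper_width: 90.7
t 6.97 pos [573.8 138.4 180.1] jawyaw 1.0 F [0.2 0.1 0.1] w 90.7 q [12. 21. 91. -0. 68. 11.]
offset [-19.9  44.9 -90.8] rot [-49.3   0.   -0. ]
```

```bash
python3 -m handwheel '{"gripper":[0,0,0,0,0],"offset":[[0,15,-25],[0,30,-50],[0,45,-75],[0,60,-100],[0,65,-130]],"rot":[[-7,0,0],[-14,0,0],[-21,0,0],[-28,0,0],[-35,0,0]]}' 20
python3 -m handwheel '{"gripper":[0,0,0],"offset":[[0,0,0],[0,0,0],[0,0,0]],"rot":[[-7,0,0],[-14,0,0],[-14,0,0]]}' 20
python3 - <<'E'
from h import *
go(637,269,80,50.3)
im=snap('wrist','w4.png')
im=im[:,:,::-1];c=cam('wrist')
hsv=cv2.cvtColor(np.ascontiguousarray(im),cv2.COLOR_BGR2HSV)
m=(hsv[...,0]>95)&(hsv[...,0]<130)&(hsv[...,1]>150)&(hsv[...,2]>70); m[260:]=0
m=cv2.morphologyEx(m.astype(np.uint8),cv2.MORPH_CLOSE,np.ones((9,9)))
for b in blobs(m,500): print(b.min(0),b.max(0),rect(c,b,20))
E
```

```text
time_s: 7.38
ee_pos: [640.2, 268.8, 179.4]
ee_rot: [34.5, 89.9, -19.6]
force: [0.6, 0.1, 0.3]
gripper_width: 91.5
time_s: 7.63
ee_pos: [638.2, 269.1, 179.1]
ee_rot: [-100.6, 90.0, -140.8]
force: [-0.2, -0.8, 0.3]
gripper_width: 91.2
t 7.63 pos [638.2 269.1 179.1] jawyaw 49.8 F [-0.2 -0.8  0.3] w 91.2 q [ 22.  30.  75.  -0.  74. -28.]
offset [99.2 -0.8 -0.9] rot [-0.5 -0.   0. ]
[255 172] [307 217] (array([636.3, 273.4], dtype=float32), 49.0, 43.1, 49.4)
```

View pics/w4.png

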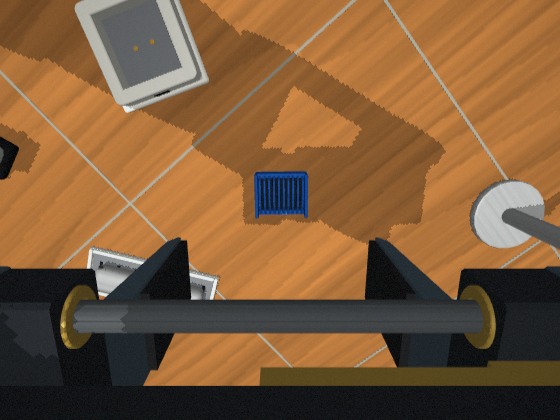

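The comb is at columns 255-307, rows 172-217, with its teeth running along the image rows direction, so the cheeks face the jaws. I'm descending.

```bash
python3 -c "
from h import *
go(636.3,271,7,49.6)"
python3 -m handwheel '{"gripper":[0,0,0,0,0],"offset":[[35,0.5,2.5],[70,0.5,2.5],[105,0.5,2.5],[135,0.5,2.5],[155,0.5,2.5]],"rot":[[0,0,0],[0,0,0],[0,0,0],[0,0,0],[0,0,0]]}'
python3 -m handwheel '{"gripper":[0,0],"offset":[[0,0,0],[0,0,0]],"rot":[[0,0,0],[0,0,0]]}' 12
python3 -c "
from h import *
go(636.3,271,7,49.6)"
```

```text
t 7.68 pos [638.3 268.6 179.4] jawyaw 49.5 F [0.3 0.  0. ] w 91.0 q [ 22.  30.  75.  -0.  74. -28.]
offset [172.4   0.6  -3. ] rot [-0.1 -0.   0. ]
time_s: 8.1
ee_pos: [638.9, 265.9, 21.3]
ee_rot: [-116.9, 89.7, -157.5]
force: [-0.2, -0.2, -0.1]
gripper_width: 91.1
time_s: 8.27
ee_pos: [640.2, 266.6, 24.0]
ee_rot: [-115.3, 89.9, -155.8]
force: [0.3, -0.7, 0.2]
gripper_width: 91.1
t 8.27 pos [640.2 266.6  24. ] jawyaw 49.5 F [ 0.3 -0.7  0.2] w 91.1 q [ 22.  37.  86.  -0.  57. -28.]
offset [17.   0.8 -5.8] rot [-0.1 -0.   0.1]
```

```bash
python3 -m handwheel '{"gripper":[0,0,0.1,0.2,1],"offset":[[8,0.8,-5.8],[14,0.8,-5.8],[17,0.8,-5.8],[17,0.8,-5.8],[17,0.8,-5.8]],"rot":[[0,0,0],[0,0,0],[0,0,0],[0,0,0],[0,0,0]]}' 12
python3 -c "
from h import *
go(636.3,271,7,49.6)"
python3 -m handwheel '{"gripper":[1,1,1,1,1],"offset":[[0,0,0],[0,0,0],[0,0,0],[0,0,0],[0,0,0]],"rot":[[0,0,0],[0,0,0],[0,0,0],[0,0,0],[0,0,0]]}' 12
python3 -c "
from h import *
go(636.3,271,7,49.6)"
```

```text
time_s: 8.68
ee_pos: [636.9, 271.6, 8.1]
ee_rot: [48.3, 90.0, 7.9]
force: [0.2, 0.4, 1.1]
gripper_width: 74.1
t 8.68 pos [636.9 271.6   8.1] jawyaw 49.6 F [0.2 0.4 1.1] w 74.1 q [ 22.  38.  87.  -0.  55. -27.]
offset [ 1.1 -0.9 -0. ] rot [ 0.  0. -0.]
time_s: 9.1
ee_pos: [637.0, 271.6, 7.9]
ee_rot: [55.5, 90.0, 15.1]
force: [1.0, -0.4, 1.2]
gripper_width: 49.9
t 9.1 pos [637.  271.6   7.9] jawyaw 49.6 F [ 1.  -0.4  1.2] w 49.9 q [ 22.  38.  87.  -0.  55. -27.]
offset [ 0.9 -0.9 -0.1] rot [ 0.  0. -0.]
```

```bash
python3 -m handwheel '{"gripper":[1,1,1,1,1],"offset":[[0,0,0],[-15,0,0],[-35,0,0],[-60,0,0],[-70,0,0]],"rot":[[0,0,0],[0,0,0],[0,0,0],[0,0,0],[0,0,0]]}' 12
python3 - <<'E'
from h import *
go(629,-101,50,76.8)
snap('wrist','w5.png')
E
```

```text
time_s: 9.52
ee_pos: [638.2, 272.1, 80.8]
ee_rot: [61.4, 89.7, 21.0]
force: [0.2, 0.2, -0.1]
gripper_width: 49.6
t 9.52 pos [638.2 272.1  80.8] jawyaw 49.6 F [ 0.2  0.2 -0.1] w 49.6 q [ 22.  34.  83.  -0.  63. -27.]
offset [  30.1 -290.2  234.7] rot [-27.2   0.2  -0.2]
```

View pics/w5.png

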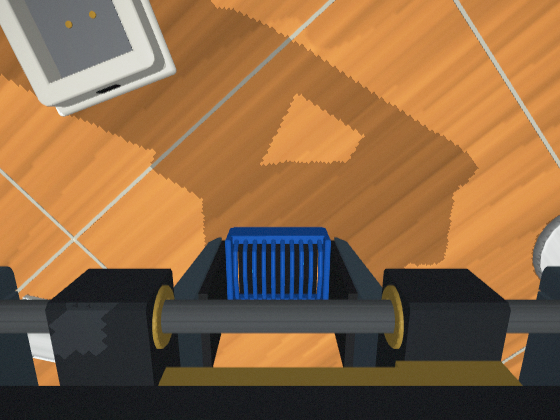

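The comb is held level between the jaws. Carrying it to the wide tray.

```bash
python3 -m handwheel '{"gripper":[1,1,1,1,1],"offset":[[0,-29,23],[0,-58,47],[0,-87,70],[0,-116,94],[0,-145,117]],"rot":[[-3,0,0],[-6,0,0],[-9,0,0],[-12,0,0],[-15,0,0]]}' 12
python3 -c "
from h import *
go(629,-101,50,76.8)"
```

```text
time_s: 9.98
ee_pos: [630.9, 83.6, 76.4]
ee_rot: [-140.1, 89.9, -165.3]
force: [1.1, 0.0, -0.6]
gripper_width: 49.9
t 9.98 pos [630.9  83.6  76.4] jawyaw 64.8 F [ 1.1  0.  -0.6] w 49.9 q [  7.  30.  92.  -0.  58. -58.]
offset [  26.5 -167.8   76.9] rot [-12.   -0.1   0.1]
```

```bash
python3 -m handwheel '{"gripper":[1,1,1,1,1],"offset":[[5,-35,15],[10,-70,30],[15,-105,46],[20,-140,62],[25,-168,77]],"rot":[[-3,0,0],[-6,0,0],[-9,0,0],[-12,0,0],[-12,0,0]]}' 12
python3 -m handwheel '{"gripper":[1,1,1],"offset":[[0,0,0],[0,0,0],[0,0,0]],"rot":[[0,0,0],[0,0,0],[0,0,0]]}' 12
python3 - <<'E'
from h import *
go(629,-101,12,76.8)
snap('wrist','w6.png')
E
```

```text
time_s: 10.4
ee_pos: [628.0, -102.0, 51.3]
ee_rot: [-161.1, 89.9, -174.5]
force: [0.0, 0.0, -0.8]
gripper_width: 50.0
time_s: 10.65
ee_pos: [628.8, -99.0, 51.8]
ee_rot: [166.3, 89.9, 152.8]
force: [-0.4, 0.5, -1.6]
gripper_width: 50.1
t 10.65 pos [628.8 -99.   51.8] jawyaw 76.6 F [-0.4  0.5 -1.6] w 50.1 q [-10.  31.  93.   0.  55. -87.]
offset [39.8 -1.9  0.7] rot [-0.2 -0.1 -0. ]
```

View pics/w6.png

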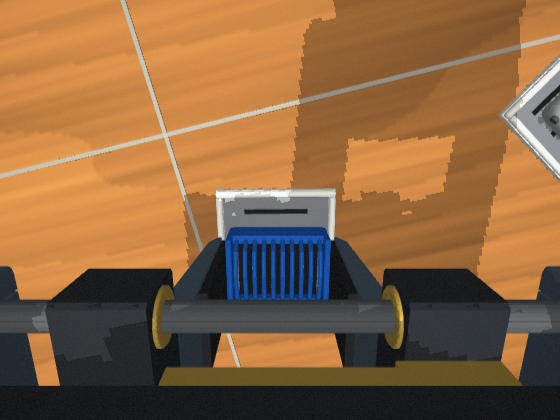

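Tray far corners at (216,191) and (335,190), centred on the comb. I'm lowering it.

```bash
python3 -m handwheel '{"gripper":[1,1,1,1,1],"offset":[[10,-2,1],[20,-2,1],[28,-2,1],[33,-2,1],[36,-2,1]],"rot":[[0,0,0],[0,0,0],[0,0,0],[0,0,0],[0,0,0]]}' 12
python3 -m handwheel '{"gripper":[1,1],"offset":[[0,0,0],[0,0,0]],"rot":[[0,0,0],[0,0,0]]}' 12
python3 -c "
from h import *
go(629,-101,12,76.8)"
```

```text
time_s: 11.12
ee_pos: [629.1, -101.0, 15.1]
ee_rot: [-175.5, 89.9, 171.2]
force: [-0.8, 0.6, -0.1]
gripper_width: 49.6
time_s: 11.28
ee_pos: [630.0, -101.6, 16.5]
ee_rot: [-149.6, 90.0, -163.0]
force: [-0.2, -0.4, 0.6]
gripper_width: 49.7
t 11.28 pos [ 630.  -101.6   16.5] jawyaw 76.6 F [-0.2 -0.4  0.6] w 49.7 q [-10.  34.  95.  -0.  51. -87.]
offset [ 4.5  0.3 -1.1] rot [-0.2 -0.   0. ]
```

```bash
python3 -m handwheel '{"gripper":[1,1,1,1,1],"offset":[[2,0,-1],[3,0,-1],[4,0,-1],[4.5,0,-1],[4.5,0,-1]],"rot":[[0,0,0],[0,0,0],[0,0,0],[0,0,0],[0,0,0]]}' 12
python3 -m handwheel '{"gripper":[0.25,0.25,0.25,0.25,0.25],"offset":[[0,0,0],[0,0,0],[0,0,0],[0,0,0],[0,0,0]],"rot":[[0,0,0],[0,0,0],[0,0,0],[0,0,0],[0,0,0]]}' 12
python3 -m handwheel '{"gripper":[0.2,0.2,0,0,0],"offset":[[-20,0,0],[-50,0,0],[-90,0,0],[-130,0,0],[-170,0,0]],"rot":[[0,0,0],[0,0,0],[0,0,0],[0,0,0],[0,0,0]]}' 12
python3 - <<'E'
from h import *
go(427,-108,170,72.8)
snap('wrist','w7.png')
E
```

```text
time_s: 11.7
ee_pos: [628.9, -101.5, 12.2]
ee_rot: [-46.3, 90.0, -59.7]
force: [-0.7, 0.3, -1.1]
gripper_width: 50.0
time_s: 12.12
ee_pos: [629.0, -101.5, 12.3]
ee_rot: [-13.1, 90.0, -26.5]
force: [0.7, 0.5, -0.5]
gripper_width: 68.7
time_s: 12.53
ee_pos: [628.5, -101.3, 183.9]
ee_rot: [-167.7, 90.0, 178.9]
force: [0.6, -0.4, -0.4]
gripper_width: 89.1
t 12.53 pos [ 628.5 -101.3  183.9] jawyaw 76.6 F [ 0.6 -0.4 -0.4] w 89.1 q [-10.  25.  84.  -0.  71. -87.]
offset [  14.   -53.1 -194.5] rot [ 3.8 -0.   0. ]
```

View pics/w7.png

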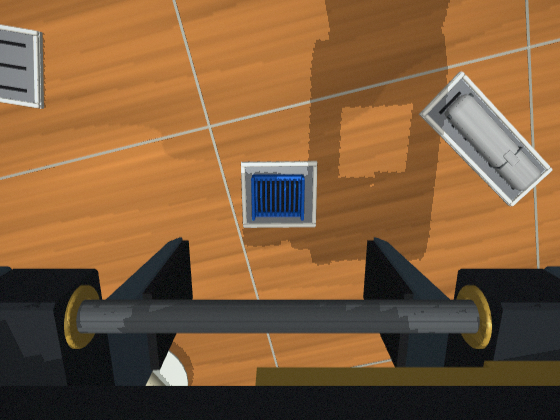

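Both the case and the wide comb sit inside their trays (comb at (278,196), case at (492,140)). Next is the narrow comb.

```bash
python3 -m handwheel '{"gripper":[0,0,0,0,0],"offset":[[0,11,39],[0,22,78],[0,33,117],[0,44,156],[0,53,195]],"rot":[[0,0,0],[0,0,0],[0,0,0],[0,0,0],[0,0,0]]}' 12
python3 -c "
from h import *
go(427,-108,180,72.8)"
```

```text
time_s: 13.0
ee_pos: [832.3, -94.5, 182.2]
ee_rot: [27.4, 90.0, 14.1]
force: [1.1, -0.8, 0.1]
gripper_width: 91.3
t 13.0 pos [832.3 -94.5 182.2] jawyaw 76.6 F [ 1.1 -0.8  0.1] w 91.3 q [ -7.  45.  46.   0.  88. -84.]
offset [   2.  -106.9 -391.2] rot [ 3.8  0.  -0. ]
```

I typed the signs reversed and the arm went outward, touching nothing at height 182 mm. I'm going back.

```bash
python3 -m handwheel '{"gripper":[0,0,0,0,0],"offset":[[0,-11,-39],[0,-22,-78],[0,-33,-117],[0,-44,-156],[0,-54,-195]],"rot":[[0,0,0],[0,0,0],[0,0,0],[0,0,0],[0,0,0]]}' 12
python3 -m handwheel '{"gripper":[0,0,0,0,0],"offset":[[0,-11,-39],[0,-22,-78],[0,-33,-117],[0,-44,-156],[0,-53,-195]],"rot":[[0,0,0],[0,0,0],[0,0,0],[0,0,0],[0,0,0]]}' 12
python3 - <<'E'
from h import *
go(427,-108,180,72.8)
im=snap('wrist','w8.png')
im=im[:,:,::-1];c=cam('wrist')
hsv=cv2.cvtColor(np.ascontiguousarray(im),cv2.COLOR_BGR2HSV)
m=(hsv[...,0]>95)&(hsv[...,0]<130)&(hsv[...,1]>150)&(hsv[...,2]>70); m[260:]=0
m=cv2.morphologyEx(m.astype(np.uint8),cv2.MORPH_CLOSE,np.ones((9,9)))
for b in blobs(m,300): print(b.min(0),b.max(0),rect(c,b,20))
E
```

```text
time_s: 13.42
ee_pos: [627.1, -102.5, 180.5]
ee_rot: [-168.3, 89.9, 178.3]
force: [0.0, -0.9, 0.7]
gripper_width: 91.4
time_s: 13.83
ee_pos: [424.5, -108.8, 181.9]
ee_rot: [-64.5, 90.0, -77.9]
force: [0.3, 0.3, 0.0]
gripper_width: 91.1
t 13.83 pos [ 424.5 -108.8  181.9] jawyaw 76.6 F [0.3 0.3 0. ] w 91.1 q [-16.   7. 109.  -0.  63. -92.]
offset [1.9 1.3 2.2] rot [3.8 0.  0. ]
[262 183] [305 213] (array([ 413.2, -101.3], dtype=float32), 40.3, 28.1, 74.2)
```

View pics/w8.png

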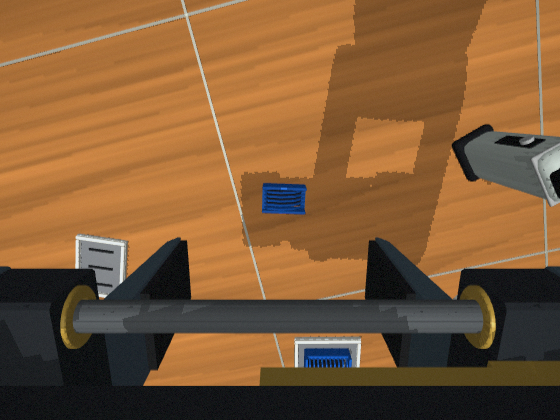

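The comb's teeth run along the image columns, so the jaws must turn about 92°. The arm hadn't settled, so I'll measure again after the turn.

```bash
python3 -m handwheel '{"gripper":[0,0,0,0,0],"offset":[[0,0,0],[0,0,0],[0,0,0],[0,0,0],[0,0,0]],"rot":[[7,0,0],[14,0,0],[21,0,0],[28,0,0],[35,0,0]]}' 12
python3 -m handwheel '{"gripper":[0,0,0,0,0],"offset":[[0,0,0],[0,0,0],[0,0,0],[0,0,0],[0,0,0]],"rot":[[7,0,0],[14,0,0],[21,0,0],[28,0,0],[35,0,0]]}' 12
python3 -m handwheel '{"gripper":[0,0,0,0,0],"offset":[[0,0,0],[0,0,0],[0,0,0],[0,0,0],[0,0,0]],"rot":[[7,0,0],[14,0,0],[22,0,0],[22,0,0],[22,0,0]]}' 12
python3 - <<'E'
from h import *
go(427,-108,180,164.2)
c=cam('wrist')
im=snap('wrist','w9.png')
im=im[:,:,::-1]
hsv=cv2.cvtColor(np.ascontiguousarray(im),cv2.COLOR_BGR2HSV)
m=(hsv[...,0]>95)&(hsv[...,0]<130)&(hsv[...,1]>150)&(hsv[...,2]>70); m[260:]=0
m=cv2.morphologyEx(m.astype(np.uint8),cv2.MORPH_CLOSE,np.ones((9,9)))
for b in blobs(m,300): print(b.min(0),b.max(0),rect(c,b,20),rect(c,b,10))
im=cv2.imread('pics/t0.png'); ct=cam('top'); print(proj(ct,[[427,-108,20],[420,-104,20]]))
E
```

```text
time_s: 14.3
ee_pos: [426.9, -108.8, 182.2]
ee_rot: [27.8, 90.0, -20.9]
force: [-0.2, 0.3, -0.1]
gripper_width: 91.2
time_s: 14.72
ee_pos: [426.9, -108.8, 182.1]
ee_rot: [62.4, 90.0, -21.4]
force: [-0.5, 1.2, -0.8]
gripper_width: 91.2
time_s: 15.13
ee_pos: [426.8, -108.8, 182.1]
ee_rot: [55.5, 90.0, -49.7]
force: [-0.2, 0.1, 0.2]
gripper_width: 90.8
t 15.13 pos [ 426.8 -108.8  182.1] jawyaw -15.3 F [-0.2  0.1  0.2] w 90.8 q [-16.   8. 109.  -0.  63.  -1.]
offset [ 2.1 -0.  -0.8] rot [ 0.5  0.  -0. ]
[265 168] [291 212] (array([ 427.7, -101.8], dtype=float32), 42.2, 24.8, 74.7) (array([ 427.2, -103.9], dtype=float32), 43.5, 25.6, 74.7)
[459 104] [521 161] (array([ 624.7, -100.8], dtype=float32), 51.0, 50.1, 166.4) (array([ 630.1, -102.9], dtype=float32), 52.5, 51.6, 166.4)
[[341.19067252 261.18963298]
 [339.55242812 263.98730723]]
```

View pics/w9.png

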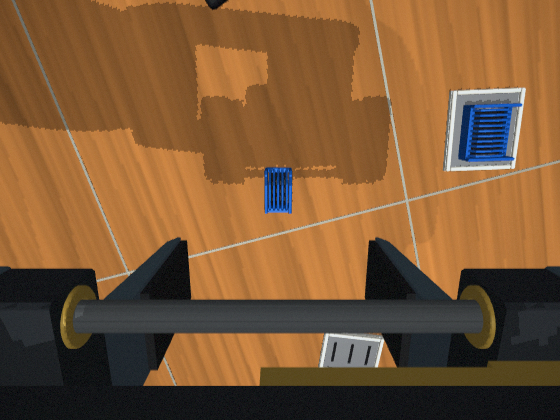

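```bash
python3 -c "
from h import *
go(427.3,-104.5,7,164.7)"
```

```text
t 15.18 pos [ 426.8 -108.8  182.1] jawyaw -15.2 F [ 0.5  0.5 -0.3] w 91.6 q [-16.   8. 109.  -0.  63.  -1.]
offset [175.1  -0.7  -4.3] rot [ 0.1  0.  -0. ]
```

```bash
python3 -m handwheel '{"gripper":[0,0,0,0,0],"offset":[[35,-0.7,-4.3],[70,-0.7,-4.3],[105,-0.7,-4.3],[135,-0.7,-4.3],[155,-0.7,-4.3]],"rot":[[0,0,0],[0,0,0],[0,0,0],[0,0,0],[0,0,0]]}'
python3 -m handwheel '{"gripper":[0.3,0.3,0.3],"offset":[[0,0,0],[0,0,0],[0,0,0]],"rot":[[0,0,0],[0,0,0],[0,0,0]]}' 12
python3 -c "
from h import *
go(427.3,-104.5,7,164.7)"
```

```text
time_s: 15.6
ee_pos: [425.7, -104.0, 24.7]
ee_rot: [-88.8, 89.8, 165.9]
force: [0.0, 0.5, -0.2]
gripper_width: 91.6
time_s: 15.85
ee_pos: [428.4, -104.8, 28.2]
ee_rot: [88.3, 89.9, -17.0]
force: [-0.2, -0.2, 0.0]
gripper_width: 74.1
t 15.85 pos [ 428.4 -104.8   28.2] jawyaw -15.3 F [-0.2 -0.2  0. ] w 74.1 q [-15.  19. 121.  -0.  40.   0.]
offset [21.2 -1.2 -0. ] rot [-0.   0.  -0.1]
```

```bash
python3 -m handwheel '{"gripper":[0.3,0.3,0.3,0.3,1],"offset":[[10,-1,0],[17,-1,0],[21,-1,0],[21,-1,0],[21,-1,0]],"rot":[[0,0,0],[0,0,0],[0,0,0],[0,0,0],[0,0,0]]}' 12
python3 -m handwheel '{"gripper":[1,1,1,1,1],"offset":[[0,0,0],[0,0,0],[0,0,0],[0,0,0],[0,0,0]],"rot":[[0,0,0],[0,0,0],[0,0,0],[0,0,0],[0,0,0]]}' 12
python3 -m handwheel '{"gripper":[1,1,1,1,1],"offset":[[0,0,0],[0,0,0],[0,0,0],[0,0,0],[0,0,0]],"rot":[[0,0,0],[0,0,0],[0,0,0],[0,0,0],[0,0,0]]}' 12
python3 -c "
from h import *
go(427.3,-104.5,7,164.7)"
```

```text
time_s: 16.27
ee_pos: [426.6, -104.3, 6.6]
ee_rot: [85.5, 90.0, -19.9]
force: [-0.5, -0.1, -0.2]
gripper_width: 60.1
time_s: 16.68
ee_pos: [426.3, -104.3, 6.3]
ee_rot: [78.4, 90.0, -27.0]
force: [0.1, -0.1, -0.3]
gripper_width: 26.7
time_s: 17.1
ee_pos: [426.4, -104.3, 6.3]
ee_rot: [80.9, 90.0, -24.5]
force: [0.7, -0.3, 1.6]
gripper_width: 26.3
t 17.1 pos [ 426.4 -104.3    6.3] jawyaw -15.4 F [ 0.7 -0.3  1.6] w 26.3 q [-15.  21. 123.  -0.  36.   0.]
offset [-0.7  0.9 -0. ] rot [-0.1  0.  -0. ]
```

```bash
python3 -m handwheel '{"gripper":[1,1,1,1,1],"offset":[[0,0,0],[-15,0,0],[-35,0,0],[-60,0,0],[-60,0,0]],"rot":[[0,0,0],[0,0,0],[0,0,0],[0,0,0],[0,0,0]]}' 12
python3 - <<'E'
from h import *
go(457.5,-307.5,60,67.4)
snap('wrist','w10.png')
E
```

```text
time_s: 17.52
ee_pos: [428.8, -104.9, 69.4]
ee_rot: [89.8, 89.6, -15.5]
force: [0.6, -0.0, -0.7]
gripper_width: 26.1
t 17.52 pos [ 428.8 -104.9   69.4] jawyaw -15.4 F [ 0.6 -0.  -0.7] w 26.1 q [-15.  15. 119.  -0.  46.   0.]
offset [ 10.   81.4 187.7] rot [-82.8   0.3  -0.3]
```

View pics/w10.png

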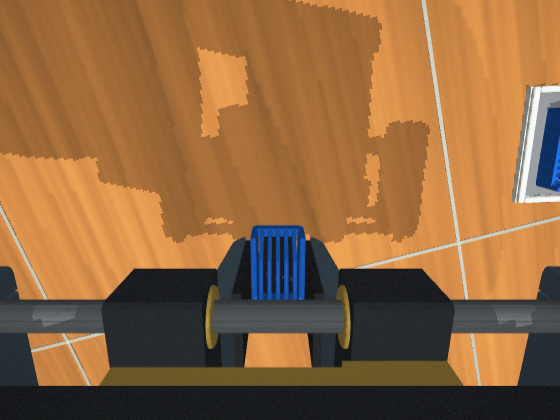

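The narrow comb is held level. I'll turn and carry it to the narrow tray.

```bash
python3 -m handwheel '{"gripper":[1,1,1,1,1],"offset":[[0,8,19],[0,20,45],[0,35,80],[0,48,110],[0,60,140]],"rot":[[-7,0,0],[-14,0,0],[-21,0,0],[-28,0,0],[-35,0,0]]}' 12
python3 -m handwheel '{"gripper":[1,1,1,1,1],"offset":[[0,0,0],[0,0,0],[0,0,0],[0,0,0],[0,0,0]],"rot":[[-7,0,0],[-14,0,0],[-21,0,0],[-28,0,0],[-35,0,0]]}' 12
python3 -c "
from h import *
go(457.5,-307.5,55,67.4)"
```

```text
time_s: 17.98
ee_pos: [446.3, -256.4, 64.8]
ee_rot: [-139.4, 89.9, 150.5]
force: [0.6, -0.4, -0.7]
gripper_width: 25.4
time_s: 18.4
ee_pos: [445.9, -254.7, 64.5]
ee_rot: [-175.4, 89.8, 149.5]
force: [0.9, 0.7, -0.9]
gripper_width: 25.5
t 18.4 pos [ 445.9 -254.7   64.5] jawyaw 54.9 F [ 0.9  0.7 -0.9] w 25.5 q [-31.  21. 109.  -0.  49. -86.]
offset [  9.4 -36.5  39.9] rot [-12.5  -0.2  -0. ]
```

```bash
python3 -m handwheel '{"gripper":[1,1,1,1,1],"offset":[[3,-12,13],[6,-24,26],[9,-36.5,40],[9,-36.5,40],[9,-36.5,40]],"rot":[[-6,0,0],[-12.5,0,0],[-12.5,0,0],[-12.5,0,0],[-12.5,0,0]]}' 12
python3 - <<'E'
from h import *
go(457.5,-307.5,10.5,67.4)
c=cam('wrist')
snap('wrist','w11.png')
print(proj(c,[[457.5,-307.5,8]]))
E
```

```text
time_s: 18.82
ee_pos: [457.5, -307.9, 55.5]
ee_rot: [165.4, 89.8, 142.4]
force: [-0.1, 0.5, 0.3]
gripper_width: 25.5
t 18.82 pos [ 457.5 -307.9   55.5] jawyaw 67.0 F [-0.1  0.5  0.3] w 25.5 q [ -35.   25.  105.    0.   50. -102.]
offset [45.   0.3  0. ] rot [-0.4 -0.2 -0. ]
[[278.76179604 240.34031788]]
```

View pics/w11.png

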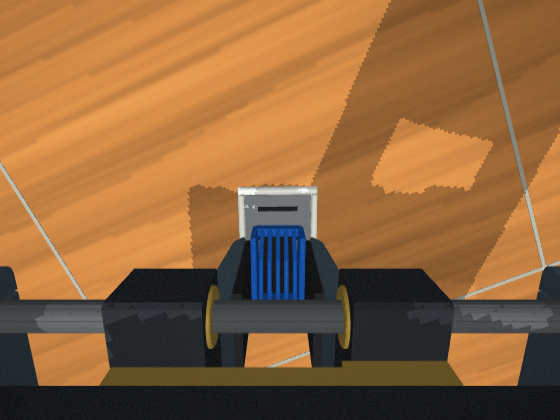

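Tray at columns 238-317, centred on the comb at 252-304. I'm lowering it.

```bash
python3 - <<'E'
from h import *
c=cam('wrist'); w=plane(c,[[238,188],[317,187]],8)[:,:2]; n=w[1]-w[0]; z=np.array([n[1],-n[0]])/np.linalg.norm(n)
print(w.mean(0)+33*z,w.mean(0)-33*z,np.linalg.norm(n))
E
python3 -m handwheel '{"gripper":[1,1,1,1,1],"offset":[[12,0,0],[22,0,0],[32,0,0],[38,0,0],[41,0,0]],"rot":[[0,0,0],[0,0,0],[0,0,0],[0,0,0],[0,0,0]]}' 12
python3 -m handwheel '{"gripper":[1,1,1],"offset":[[0,0,0],[0,0,0],[0,0,0]],"rot":[[0,0,0],[0,0,0],[0,0,0]]}' 12
python3 -c "
from h import *
go(457.5,-307.5,10.5,67.4)"
```

```text
[ 455.86218396 -306.63697894] [ 394.78433389 -281.6270563 ] 48.74944228245368
time_s: 19.28
ee_pos: [457.6, -307.1, 14.8]
ee_rot: [167.5, 89.9, 144.6]
force: [0.5, -1.2, -0.6]
gripper_width: 26.0
time_s: 19.53
ee_pos: [458.7, -308.2, 16.6]
ee_rot: [-16.1, 89.9, -39.0]
force: [0.2, -0.6, -0.4]
gripper_width: 25.8
t 19.53 pos [ 458.7 -308.2   16.6] jawyaw 67.1 F [ 0.2 -0.6 -0.4] w 25.8 q [ -35.   28.  107.   -0.   45. -102.]
offset [ 6.1  0.2 -1.4] rot [-0.3  0.   0. ]
```

```bash
python3 -m handwheel '{"gripper":[1,1,1,1,1],"offset":[[2,0,-1.5],[4,0,-1.5],[5.5,0,-1.5],[6.5,0,-1.5],[6.5,0,-1.5]],"rot":[[0,0,0],[0,0,0],[0,0,0],[0,0,0],[0,0,0]]}' 12
python3 -m handwheel '{"gripper":[0.6,0.6,0.6,0.6,0.6],"offset":[[0,0,0],[0,0,0],[0,0,0],[0,0,0],[0,0,0]],"rot":[[0,0,0],[0,0,0],[0,0,0],[0,0,0],[0,0,0]]}' 12
python3 -m handwheel '{"gripper":[0.6,0.4,0,0,0],"offset":[[-20,0,0],[-50,0,0],[-90,0,0],[-130,0,0],[-170,0,0]],"rot":[[0,0,0],[0,0,0],[0,0,0],[0,0,0],[0,0,0]]}' 12
python3 -m handwheel '{"gripper":[0],"offset":[[-20,0,0]],"rot":[[0,0,0]]}' 12
python3 - <<'E'
from h import *
snap('wrist','w12.png'); snap('side','s2.png'); snap('top','t2.png')
E
```

```text
time_s: 19.95
ee_pos: [456.9, -307.4, 10.3]
ee_rot: [-83.8, 90.0, -106.7]
force: [-0.5, 0.7, 4.8]
gripper_width: 25.9
time_s: 20.37
ee_pos: [457.0, -307.5, 9.5]
ee_rot: [-170.6, 90.0, 166.5]
force: [0.0, 0.1, 0.4]
gripper_width: 36.7
time_s: 20.78
ee_pos: [456.6, -307.1, 181.3]
ee_rot: [167.8, 90.0, 144.9]
force: [0.6, -0.4, 0.7]
gripper_width: 60.1
time_s: 20.87
ee_pos: [458.6, -308.6, 204.9]
ee_rot: [-12.9, 89.5, -35.8]
force: [0.3, -0.5, 0.9]
gripper_width: 67.4
```

View pics/w12.png

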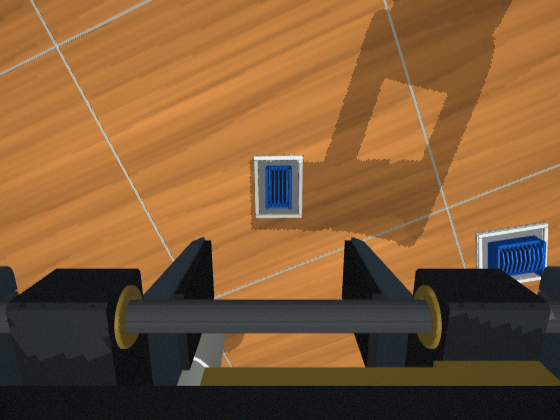

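View pics/s2.png

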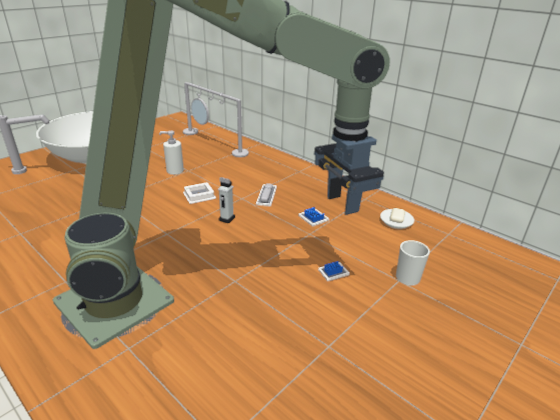

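```bash
python3 - <<'E'
from h import *
a=cv2.imread('pics/t2.png')[150:300,160:310]; cv2.imwrite('pics/t2z.png',cv2.resize(a,None,fx=4,fy=4,interpolation=cv2.INTER_CUBIC))
a=cv2.imread('pics/s2.png')[150:250,160:310]; cv2.imwrite('pics/s2z.png',cv2.resize(a,None,fx=5,fy=5,interpolation=cv2.INTER_CUBIC))
E
```

```text
(no output)
```

View pics/t2z.png

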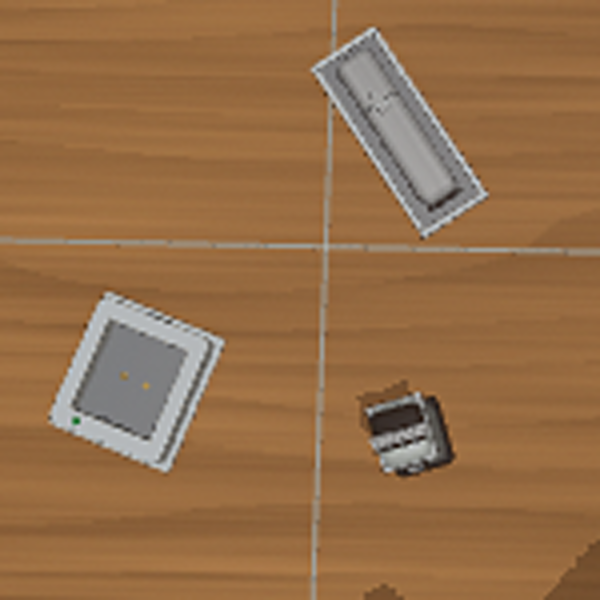

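View pics/s2z.png

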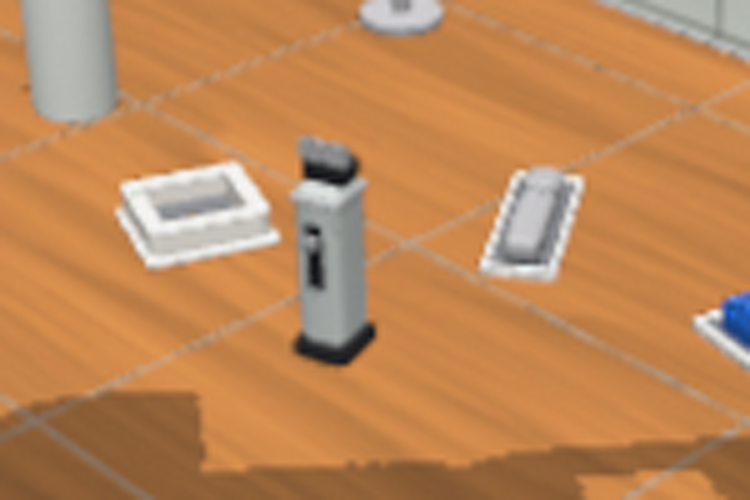

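All three small pieces sit in their trays. In the side view the trimmer's thumb panel faces the base, so its x yaw is about 16°. I'm moving to look at the trimmer from above.

```bash
python3 -c "
from h import *
go(480,108,220,105.8)"
```

```text
t 21.02 pos [ 457.7 -307.9  201.4] jawyaw 67.1 F [-0.6  0.4 -0.6] w 79.1 q [ -35.   17.   94.   -0.   69. -102.]
offset [ -19.5  391.8 -141.2] rot [-38.7   0.2   0.1]
```

```bash
python3 -m handwheel '{"gripper":[0,0,0,0,0],"offset":[[-4,39,-14],[-8,78,-28],[-12,117,-42],[-16,156,-56],[-19,195,-70]],"rot":[[-4,0,0],[-8,0,0],[-12,0,0],[-16,0,0],[-20,0,0]]}' 15
python3 -c "
from h import *
go(480,108,220,105.8)"
```

```text
time_s: 21.43
ee_pos: [467.0, -98.6, 216.8]
ee_rot: [168.8, 89.8, 166.0]
force: [0.5, 0.5, 0.1]
gripper_width: 91.4
t 21.43 pos [467.  -98.6 216.8] jawyaw 87.2 F [0.5 0.5 0.1] w 91.4 q [ -13.    9.  101.    0.   69. -101.]
offset [ -3.1 207.    3.1] rot [-18.6  -0.2  -0.1]
```

```bash
python3 -m handwheel '{"gripper":[0,0,0,0,0],"offset":[[-1,40,0],[-2,80,0],[-3,120,1],[-3,160,2],[-3,200,3]],"rot":[[-4,0,0],[-8,0,0],[-12,0,0],[-16,0,0],[-18.5,0,0]]}' 15
python3 -m handwheel '{"gripper":[0,0,0],"offset":[[0,0,0],[0,0,0],[0,0,0]],"rot":[[0,0,0],[0,0,0],[0,0,0]]}' 15
python3 - <<'E'
from h import *
go(422,93,220,105.8)
c=cam('wrist'); snap('wrist','w13.png')
print(proj(c,[[422,93,0],[422,93,120],[422,93,145]]))
E
```

```text
time_s: 21.85
ee_pos: [480.1, 100.7, 219.6]
ee_rot: [178.1, 89.8, -166.1]
force: [0.7, 0.0, 1.0]
gripper_width: 91.4
time_s: 22.1
ee_pos: [480.6, 98.6, 220.0]
ee_rot: [-174.1, 89.8, -158.5]
force: [-0.4, -0.2, -0.3]
gripper_width: 91.4
t 22.1 pos [480.6  98.6 220. ] jawyaw 105.6 F [-0.4 -0.2 -0.3] w 91.4 q [ 10.  11.  99.  -0.  70. -95.]
offset [  0.2  10.4 -57.9] rot [-0.2 -0.2  0. ]
[[286.70939421 133.79867988]
 [290.86428703 142.52053841]
 [292.22870297 145.38468998]]
```

View pics/w13.png

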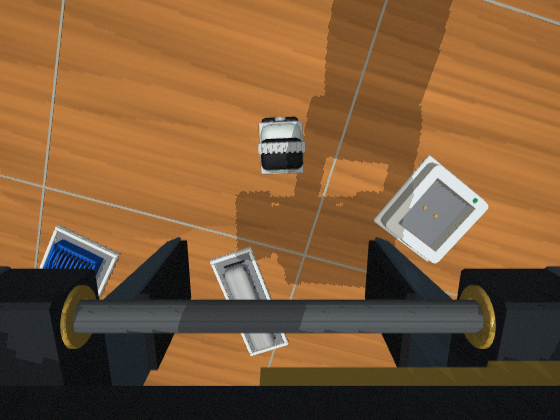

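The trimmer is seen from almost straight above, columns 259-303, rows 117-174, with its sides parallel to the image axes. Now I'll measure the trimmer and dock here.

```bash
python3 - <<'E'
from h import *
c=cam('wrist'); im=cv2.imread('pics/w13.png'); hsv=cv2.cvtColor(im,cv2.COLOR_BGR2HSV)
cv2.imwrite('pics/w13z.png',np.hstack([cv2.resize(im[100:190,240:320],None,fx=5,fy=5,interpolation=cv2.INTER_CUBIC),cv2.resize(im[140:275,365:500],(450,450),interpolation=cv2.INTER_CUBIC)])[:,:800])
m=(hsv[...,1]<70)&(hsv[...,2]>110); n=m.copy(); m[:100]=0;m[190:]=0;m[:,:240]=0;m[:,320:]=0
m=cv2.morphologyEx(m.astype(np.uint8),cv2.MORPH_OPEN,np.ones((3,3)))
for b in blobs(m,100): print(b.min(0),b.max(0),rect(c,b,120))
n[:150]=0;n[270:]=0;n[:,:365]=0
for b in blobs(n,500): print('dock',b.min(0),b.max(0),rect(c,b,26),rect(c,b,6))
E
```

```text
[258 142] [304 153] (array([427.5,  86.4], dtype=float32), 34.3, 7.4, 108.1)
[259 121] [302 140] (array([415.7,  82.3], dtype=float32), 31.9, 12.7, 109.7)
dock [374 156] [487 262] (array([458.5, 260. ], dtype=float32), 88.8, 86.7, 68.9) (array([461.5, 270. ], dtype=float32), 93.6, 91.5, 68.9)
```

View pics/w13z.png

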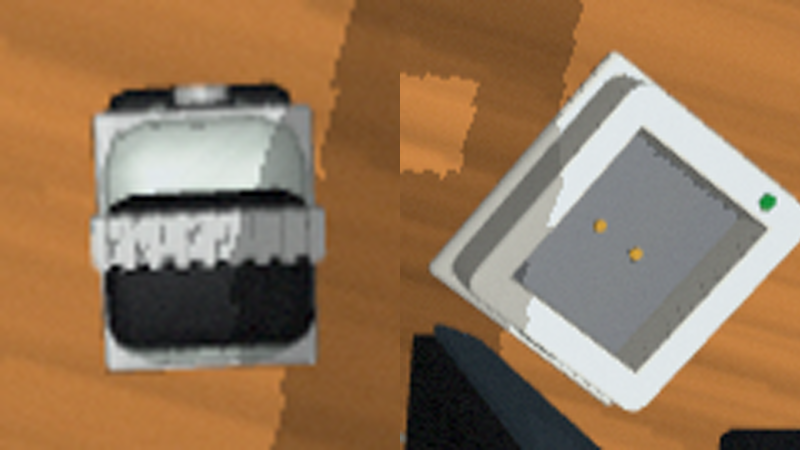

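```bash
python3 - <<'E'
from h import *
c=cam('wrist')
w=plane(c,[[259,122],[303.2,121.5],[303.4,173],[261,174]],120)[:,:2]; print(w.mean(0))
for i in range(4):
    e=w[(i+1)%4]-w[i]; print(np.linalg.norm(e).round(1),np.degrees(np.arctan2(e[1],e[0])).round(1))
z=np.array([[240,128],[367,228],[233,372],[115,275]])/3.333+[365,140]
w=plane(c,z,26)[:,:2]; print('well',w.mean(0))
for i in range(4):
    e=w[(i+1)%4]-w[i]; print(np.linalg.norm(e).round(1),np.degrees(np.arctan2(e[1],e[0])).round(1))
# top camera well corners (zoom t2z: x4, offset 160,150)
ct=cam('top'); z=np.array([[115,322],[188,350],[150,438],[73,408]])/4+[160,150]
w=plane(ct,z,26)[:,:2]; print('well top',w.mean(0))
for i in range(4):
    e=w[(i+1)%4]-w[i]; print(np.linalg.norm(e).round(1),np.degrees(np.arctan2(e[1],e[0])).round(1))
E
```

```text
[428.07843221  87.06627721]
32.2 106.1
37.8 16.9
32.1 -73.1
38.2 -163.0
well [460.17567073 266.84634629]
54.1 69.6
60.6 -21.4
53.0 -113.0
58.2 159.7
well top [459.4354386  262.99616719]
49.7 -109.5
59.2 159.0
52.2 70.3
59.2 -23.5
```

```bash
python3 - <<'E'
from h import *
go(428,87,190,106.3)
cs=cam('side'); print(proj(cs,[[428,87,0],[428,87,145]]).round(0))
E
```

```text
t 22.15 pos [480.8  98.  220.4] jawyaw 105.5 F [0.5 1.  1.1] w 91.3 q [ 10.  11.  99.  -0.  70. -95.]
offset [ 30.5   3.5 -53.7] rot [-0.8 -0.2  0. ]
[[226. 219.]
 [224. 178.]]
```

The side view confirms the position: the foot is predicted at (226,219) and seen at about (227,219). Moving over it.

```bash
python3 -m handwheel '{"gripper":[0,0,0,0,0],"offset":[[0,1,-18],[0,2,-36],[5,3.5,-53.7],[15,3.5,-53.7],[25,3.5,-53.7]],"rot":[[-0.8,0,0],[-0.8,0,0],[-0.8,0,0],[-0.8,0,0],[-0.8,0,0]]}' 15
python3 -m handwheel '{"gripper":[0,0,0],"offset":[[0,0,0],[0,0,0],[0,0,0]],"rot":[[0,0,0],[0,0,0],[0,0,0]]}' 15
python3 - <<'E'
from h import *
go(428,87,81,106.3)
c=cam('wrist'); snap('wrist','w14.png')
print(proj(c,[[428,87,120],[428,87,145]]))
E
```

```text
time_s: 22.57
ee_pos: [427.9, 86.1, 196.4]
ee_rot: [-49.0, 90.0, -32.8]
force: [0.5, -0.6, -1.2]
gripper_width: 91.2
time_s: 22.82
ee_pos: [429.2, 87.1, 196.9]
ee_rot: [-37.5, 90.0, -21.2]
force: [0.1, 0.2, -0.0]
gripper_width: 91.4
t 22.82 pos [429.2  87.1 196.9] jawyaw 106.3 F [ 0.1  0.2 -0. ] w 91.4 q [ 10.   7. 108.  -0.  66. -96.]
offset [115.9   0.2  -1.2] rot [-0.  0.  0.]
[[277.171385   224.69691825]
 [277.18054596 236.19441907]]
```

View pics/w14.png

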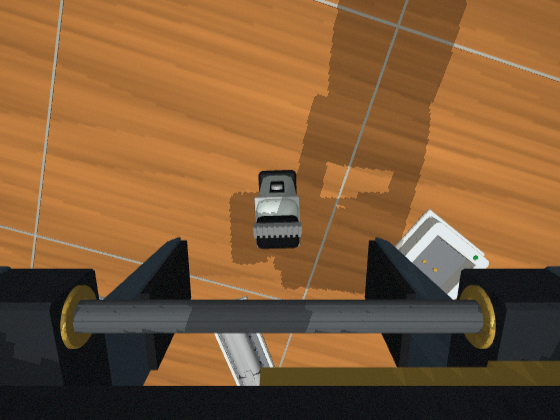

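The trimmer (columns 255-301) is centred between the fingers (185 and 370). Descending.

```bash
python3 -m handwheel '{"gripper":[0,0,0,0,0],"offset":[[25,0,-1],[50,0,-1],[75,0,-1],[95,0,-1],[108,0,-1]],"rot":[[0,0,0],[0,0,0],[0,0,0],[0,0,0],[0,0,0]]}' 15
python3 -m handwheel '{"gripper":[0,0,0],"offset":[[0,0,0],[0,0,0],[0,0,0]],"rot":[[0,0,0],[0,0,0],[0,0,0]]}' 15
python3 -c "
from h import *
go(428,87,81,106.3)"
```

```text
time_s: 23.28
ee_pos: [427.3, 87.4, 87.2]
ee_rot: [177.5, 89.9, -166.1]
force: [0.4, 0.4, 0.1]
gripper_width: 91.6
time_s: 23.53
ee_pos: [429.0, 87.7, 89.7]
ee_rot: [-9.6, 89.9, 6.8]
force: [0.8, 0.6, 0.4]
gripper_width: 91.2
t 23.53 pos [429.   87.7  89.7] jawyaw 106.4 F [0.8 0.6 0.4] w 91.2 q [ 10.  13. 117.  -0.  49. -96.]
offset [ 8.7 -0.4 -1.2] rot [0.1 0.1 0. ]
```

```bash
python3 -m handwheel '{"gripper":[0.3,0.3,0.3,0.4,0.4],"offset":[[4,-0.3,-1],[8.5,-0.3,-1],[8.5,-0.3,-1],[8.5,-0.3,-1],[8.5,-0.3,-1]],"rot":[[0,0,0],[0,0,0],[0,0,0],[0,0,0],[0,0,0]]}' 15
python3 -m handwheel '{"gripper":[1,1,1,1,1],"offset":[[0,0,0],[0,0,0],[0,0,0],[0,0,0],[0,0,0]],"rot":[[0,0,0],[0,0,0],[0,0,0],[0,0,0],[0,0,0]]}' 15
python3 -m handwheel '{"gripper":[1,1,1,1],"offset":[[0,0,0],[0,0,0],[0,0,0],[0,0,0]],"rot":[[0,0,0],[0,0,0],[0,0,0],[0,0,0]]}' 20
python3 - <<'E'
from h import *
go(460.5,265.5,81,68.8)
snap('side','s3.png'); a=cv2.imread('pics/s3.png')[130:250,150:310]; cv2.imwrite('pics/s3z.png',cv2.resize(a,None,fx=5,fy=5,interpolation=cv2.INTER_CUBIC))
E
```

```text
time_s: 23.95
ee_pos: [427.1, 87.1, 80.3]
ee_rot: [-21.1, 90.0, -4.7]
force: [0.3, 0.1, 0.2]
gripper_width: 60.6
time_s: 24.37
ee_pos: [427.0, 87.0, 80.2]
ee_rot: [-94.4, 90.0, -78.0]
force: [-0.1, -0.2, 0.6]
gripper_width: 32.1
time_s: 24.7
ee_pos: [427.0, 87.1, 80.2]
ee_rot: [-78.3, 90.0, -61.9]
force: [0.6, -0.4, 2.0]
gripper_width: 32.1
t 24.7 pos [427.   87.1  80.2] jawyaw 106.4 F [ 0.6 -0.4  2. ] w 32.1 q [ 10.  14. 118.  -0.  48. -96.]
offset [ -0.8 161.7  82.5] rot [37.6  0.   0. ]
```

View pics/s3z.png

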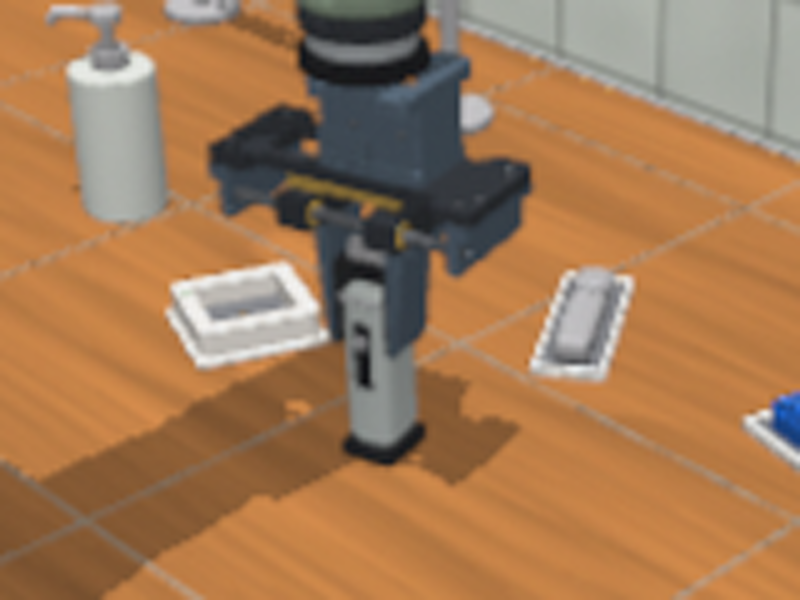

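The trimmer is upright in the grip (32.1 mm). Lifting gently.

```bash
python3 -m handwheel '{"gripper":[1,1,1,1,1],"offset":[[0,0,0],[-8,0,0],[-20,0,0],[-35,0,0],[-50,0,0]],"rot":[[0,0,0],[0,0,0],[0,0,0],[0,0,0],[0,0,0]]}' 28
python3 -m handwheel '{"gripper":[1,1,1,1,1],"offset":[[0,10,5],[0,26,13],[0,46,23],[0,66,33],[0,80,40]],"rot":[[4,0,0],[8,0,0],[12,0,0],[16,0,0],[19,0,0]]}' 28
python3 -c "
from h import *
go(460.5,265.5,120,68.8)"
```

```text
time_s: 25.17
ee_pos: [426.5, 87.0, 130.8]
ee_rot: [175.1, 89.9, -168.5]
force: [0.9, 0.1, -0.9]
gripper_width: 32.2
time_s: 25.58
ee_pos: [443.1, 176.7, 130.6]
ee_rot: [52.2, 90.0, 49.4]
force: [0.4, 0.0, -1.2]
gripper_width: 32.2
t 25.58 pos [443.1 176.7 130.6] jawyaw 87.2 F [ 0.4  0.  -1.2] w 32.2 q [ 20.  14. 109.   0.  57. -67.]
offset [10.6 89.6 13.1] rot [18.4  0.  -0. ]
```

```bash
python3 -m handwheel '{"gripper":[1,1,1,1,1],"offset":[[0,18,3],[0,38,6],[0,58,9],[2,76,12],[4,89,13]],"rot":[[4,0,0],[8,0,0],[12,0,0],[16,0,0],[18.4,0,0]]}' 28
python3 -m handwheel '{"gripper":[1,1,1],"offset":[[0,0,0],[0,0,0],[0,0,0]],"rot":[[0,0,0],[0,0,0],[0,0,0]]}' 28
python3 - <<'E'
from h import *
go(460.5,265.5,88.5,68.8)
snap('wrist','w15.png'); snap('top','t3.png'); snap('side','s4.png')
a=cv2.imread('pics/s4.png')[100:240,130:310]; b=cv2.imread('pics/t3.png')[190:290,150:250]
cv2.imwrite('pics/c4.png',np.hstack([cv2.resize(a,(450,350),interpolation=cv2.INTER_CUBIC),cv2.resize(b,(350,350),interpolation=cv2.INTER_CUBIC)]))
E
```

```text
time_s: 26.0
ee_pos: [460.2, 265.1, 126.4]
ee_rot: [66.8, 89.9, 45.7]
force: [-0.2, 0.6, -1.8]
gripper_width: 31.9
time_s: 26.25
ee_pos: [459.4, 262.8, 126.2]
ee_rot: [-108.1, 89.9, -129.1]
force: [-0.4, 0.2, -2.4]
gripper_width: 32.0
t 26.25 pos [459.4 262.8 126.2] jawyaw 69.0 F [-0.4  0.2 -2.4] w 32.0 q [ 29.  18. 103.  -0.  58. -40.]
offset [37.7  3.   0.1] rot [ 0.2 -0.   0.1]
```

View pics/w15.png

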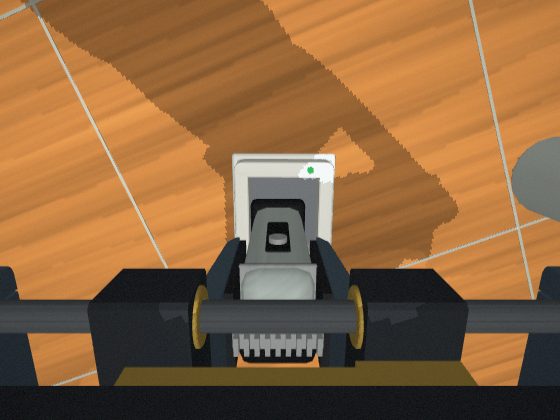

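View pics/c4.png

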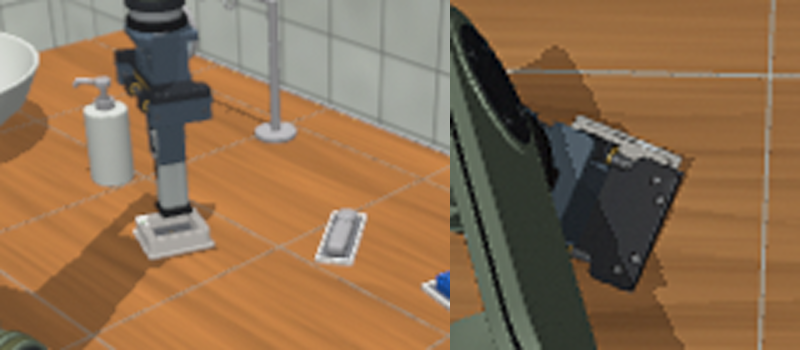

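```bash
python3 - <<'E'
from h import *
im=cv2.imread('pics/w15.png')[140:260,215:350]; cv2.imwrite('pics/w15z.png',cv2.resize(im,None,fx=5,fy=5,interpolation=cv2.INTER_CUBIC)[:600])
c=cam('wrist'); t=np.radians(69); zt=np.array([np.sin(t),-np.cos(t)])
w=plane(c,[[247.5,178],[319,178]],26)[:,:2]; print(np.linalg.norm(w[0]-w[1]),'well centre',w.mean(0)+30*zt)
h=126.2-80.2
f=plane(c,[[250,203],[306,203]],h+12)[:,:2]; print(np.linalg.norm(f[0]-f[1]),'foot centre',f.mean(0)+22*zt)
E
```

```text
54.301259843422265 well centre [460.07776841 266.7626748 ]
38.23873325997437 foot centre [461.97491659 261.67474429]
```

View pics/w15z.png

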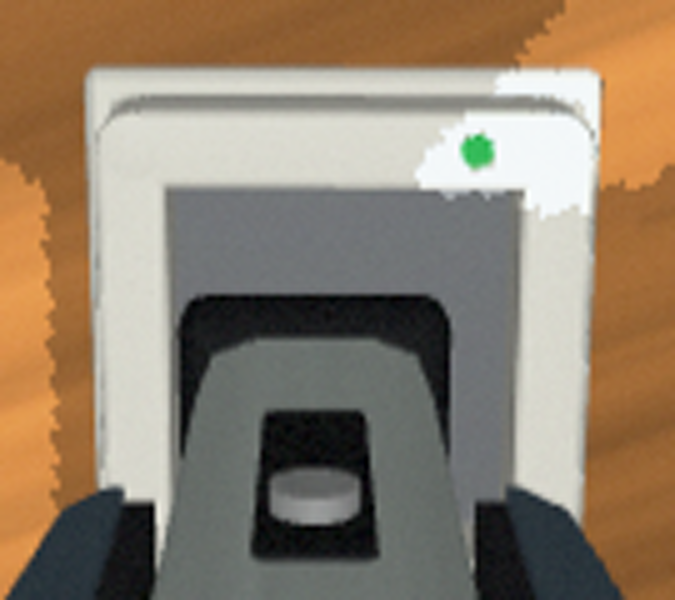

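The foot is about 4 mm off along tool y and −3 mm along tool z. I'm correcting that and lowering.

```bash
python3 -m handwheel '{"gripper":[1,1,1,1,1],"offset":[[0,2,-1.5],[0,4,-3],[8,4,-3],[16,4,-3],[22,4,-3]],"rot":[[0,0,0],[0,0,0],[0,0,0],[0,0,0],[0,0,0]]}' 28
python3 -m handwheel '{"gripper":[1,1,1],"offset":[[0,0,0],[0,0,0],[0,0,0]],"rot":[[0,0,0],[0,0,0],[0,0,0]]}' 28
python3 - <<'E'
from h import *
go(460,266,88.5,68.8)
snap('wrist','w16.png')
im=cv2.imread('pics/w16.png')[140:260,215:350]; cv2.imwrite('pics/w16z.png',cv2.resize(im,None,fx=5,fy=5,interpolation=cv2.INTER_CUBIC)[:600])
E
```

```text
time_s: 26.82
ee_pos: [457.9, 267.9, 102.9]
ee_rot: [-123.4, 89.9, -144.4]
force: [-0.0, 0.5, -2.0]
gripper_width: 31.9
time_s: 27.07
ee_pos: [458.5, 268.3, 104.0]
ee_rot: [-96.8, 90.0, -117.8]
force: [0.3, -0.2, -0.8]
gripper_width: 32.1
t 27.07 pos [458.5 268.3 104. ] jawyaw 69.0 F [ 0.3 -0.2 -0.8] w 32.1 q [ 29.  20. 105.  -0.  56. -40.]
offset [15.5 -1.6  2.2] rot [ 0.2 -0.   0. ]
```

View pics/w16z.png

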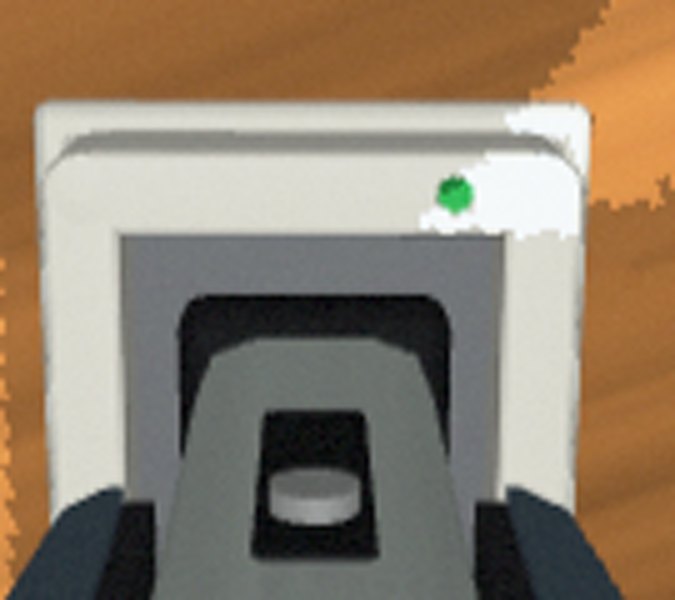

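```bash
python3 - <<'E'
from h import *
c=cam('wrist'); t=np.radians(69); zt=np.array([np.sin(t),-np.cos(t)]); yt=np.array([np.cos(t),np.sin(t)])
w=plane(c,[[239.3,187],[315.5,187]],26)[:,:2].mean(0)+30*zt; 
f=plane(c,[[251,200],[305.3,200]],104-80.2+12)[:,:2].mean(0)+22*zt; print(w,f,(w-f)@yt,(w-f)@zt)
E
```

```text
[459.79331237 267.40425823] [459.06401439 268.21208005] -0.49280961977692944 0.9703557684673988
```

Centred to within 1 mm. I'm lowering the remaining 15.5 mm gently.

```bash
python3 -m handwheel '{"gripper":[1,1,1,1,1],"offset":[[3,-0.5,1],[6,-0.5,1],[9,-0.5,1],[11,-0.5,1],[13,-0.5,1]],"rot":[[0,0,0],[0,0,0],[0,0,0],[0,0,0],[0,0,0]]}' 28
python3 -m handwheel '{"gripper":[1,1,1],"offset":[[0,0,0],[0.5,0,0],[0.5,0,0]],"rot":[[0,0,0],[0,0,0],[0,0,0]]}' 28
python3 -c "
from h import *
go(460,266,88.2,68.8)"
```

```text
time_s: 27.53
ee_pos: [459.1, 267.3, 90.8]
ee_rot: [-113.3, 90.0, -134.3]
force: [-0.6, -0.2, -1.4]
gripper_width: 31.8
time_s: 27.78
ee_pos: [459.2, 267.4, 90.6]
ee_rot: [-44.8, 90.0, -65.8]
force: [-0.4, 0.2, -1.4]
gripper_width: 31.8
t 27.78 pos [459.2 267.4  90.6] jawyaw 69.0 F [-0.4  0.2 -1.4] w 31.8 q [ 29.  21. 106.  -0.  54. -40.]
offset [ 2.4 -1.1  1.3] rot [0.2 0.  0. ]
```

```bash
python3 -m handwheel '{"gripper":[1,1,1,1],"offset":[[1,0,0],[2,0,0],[2.4,0,0],[2.4,0,0]],"rot":[[0,0,0],[0,0,0],[0,0,0],[0,0,0]]}' 28
python3 -m handwheel '{"gripper":[1,1],"offset":[[0.5,0,0],[0.5,0,0]],"rot":[[0,0,0],[0,0,0]]}' 28
```

```text
time_s: 28.12
ee_pos: [459.2, 267.4, 88.2]
ee_rot: [-27.5, 90.0, -48.5]
force: [-0.2, -0.8, -1.4]
gripper_width: 32.2
time_s: 28.28
ee_pos: [459.2, 267.4, 88.2]
ee_rot: [33.3, 90.0, 12.3]
force: [-1.9, -0.5, 3.6]
gripper_width: 31.8
```

Contact was felt: the force went from −1.4 to +3.6 N. Releasing and rising straight up.

```bash
python3 -m handwheel '{"gripper":[0.5,0.4,0.3,0.2,0.1],"offset":[[0,0,0],[0,0,0],[0,0,0],[0,0,0],[0,0,0]],"rot":[[0,0,0],[0,0,0],[0,0,0],[0,0,0],[0,0,0]]}' 15
python3 -m handwheel '{"gripper":[0,0,0,0,0],"offset":[[0,0,0],[0,0,0],[-10,0,0],[-30,0,0],[-60,0,0]],"rot":[[0,0,0],[0,0,0],[0,0,0],[0,0,0],[0,0,0]]}' 15
python3 -m handwheel '{"gripper":[0,0,0,0,0],"offset":[[-30,0,0],[-60,0,0],[-90,0,0],[-120,0,0],[-130,0,0]],"rot":[[0,0,0],[0,0,0],[0,0,0],[0,0,0],[0,0,0]]}' 15
python3 - <<'E'
from h import *
go(450,0,280,68.8)
snap('wrist','w17.png')
E
```

```text
time_s: 28.7
ee_pos: [459.2, 267.4, 87.7]
ee_rot: [-43.4, 90.0, -64.4]
force: [-0.1, -0.1, -0.7]
gripper_width: 62.2
time_s: 29.12
ee_pos: [457.7, 266.6, 146.9]
ee_rot: [-129.2, 89.7, -150.2]
force: [0.5, -0.0, 0.5]
gripper_width: 90.6
time_s: 29.53
ee_pos: [460.7, 268.3, 283.3]
ee_rot: [49.6, 89.5, 28.6]
force: [0.9, 1.1, 0.1]
gripper_width: 91.4
t 29.53 pos [460.7 268.3 283.3] jawyaw 69.0 F [0.9 1.1 0.1] w 91.4 q [ 29.  12.  88.  -0.  79. -40.]
offset [   2.1 -254.4   86.1] rot [ 0.2  0.3 -0.4]
```

View pics/w17.png

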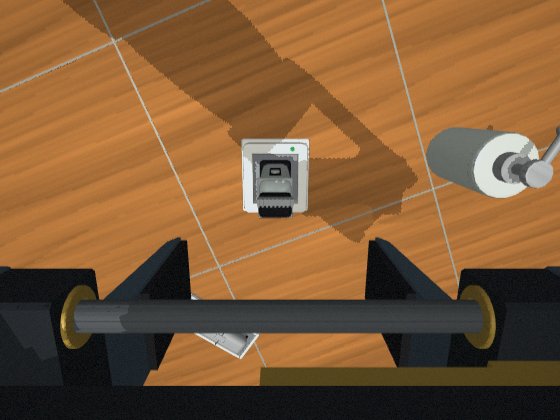

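The trimmer stands in the dock well at (276,185). I'm moving the arm aside for a final check.

```bash
python3 -m handwheel '{"gripper":[0,0,0,0,0],"offset":[[0,-40,6],[0,-80,12],[0,-120,18],[0,-160,24],[0,-200,30]],"rot":[[0,0,0],[0,0,0],[0,0,0],[0,0,0],[0,0,0]]}'
python3 -m handwheel '{"gripper":[0,0,0,0,0],"offset":[[0,-40,6],[0,-80,12],[0,-120,18],[0,-160,24],[0,-200,30]],"rot":[[0,0,0],[0,0,0],[0,0,0],[0,0,0],[0,0,0]]}'
python3 -m handwheel '{"gripper":[0,0,0,0,0],"offset":[[0,-40,6],[0,-80,12],[0,-120,18],[0,-160,24],[0,-200,30]],"rot":[[0,0,0],[0,0,0],[0,0,0],[0,0,0],[0,0,0]]}'
python3 - <<'E'
from h import *
s=state(); print(s['time_s'],s['ee_pos'],s['qpos'].round(0),s['force'])
snap('top','t5.png'); snap('side','s5.png')
im=cv2.imread('pics/t5.png')
cv2.imwrite('pics/t5z.png',cv2.resize(im[140:290,160:460],None,fx=2.66,fy=2.66,interpolation=cv2.INTER_CUBIC))
im=cv2.imread('pics/s5.png')
cv2.imwrite('pics/s5z.png',cv2.resize(im[120:300,150:440],None,fx=2.7,fy=2.7,interpolation=cv2.INTER_CUBIC))
E
```

```text
time_s: 30.0
ee_pos: [413.9, 68.4, 276.4]
ee_rot: [-143.8, 89.9, -164.7]
force: [1.1, 0.0, 0.7]
gripper_width: 91.4
time_s: 30.42
ee_pos: [370.2, -128.9, 276.7]
ee_rot: [-178.5, 89.9, 160.5]
force: [0.7, -0.5, -0.1]
gripper_width: 91.3
time_s: 30.83
ee_pos: [326.7, -326.3, 276.5]
ee_rot: [149.1, 89.9, 128.1]
force: [0.8, 0.6, 0.8]
gripper_width: 91.2
30.8333 [ 326.66565189 -326.27901701  276.4859437 ] [ -46.    6.   97.    0.   77. -115.] [0.79369138 0.56005523 0.82805416]
```

View pics/t5z.png

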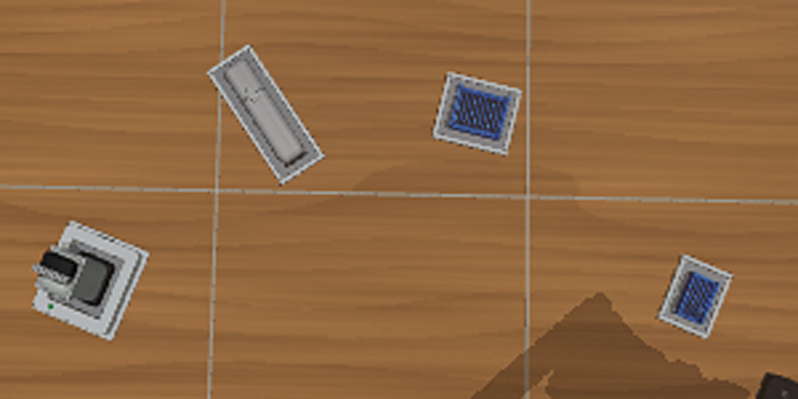

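View pics/s5z.png

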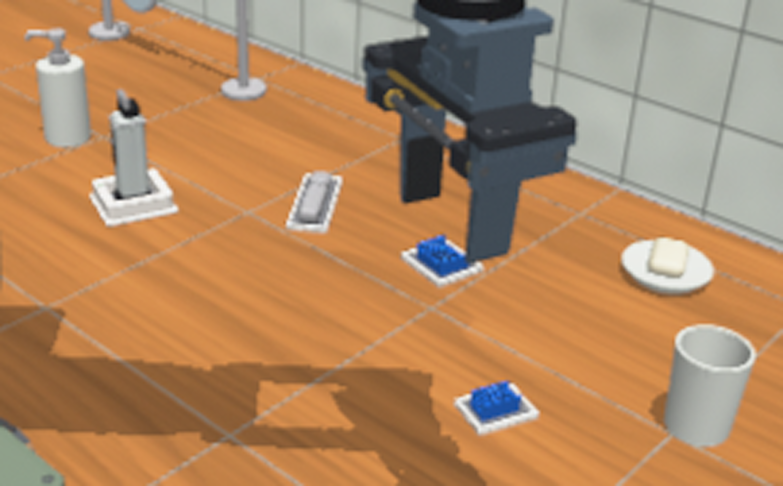

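All pieces look seated. One numeric check of the offsets before handing in.

```bash
python3 - <<'E'
from h import *
im=cv2.imread('pics/t5.png'); c=cam('top'); hsv=cv2.cvtColor(im,cv2.COLOR_BGR2HSV)
roi=np.zeros(im.shape[:2],bool); roi[140:290,150:445]=1
blue=((hsv[...,0]>95)&(hsv[...,0]<130)&(hsv[...,1]>90)&roi).astype(np.uint8)
blue=cv2.morphologyEx(blue,cv2.MORPH_CLOSE,np.ones((3,3)))
for b in blobs(blue): print('comb',rect(c,b,24))
# case: zoom corners, light strip
z=np.array([[222,72],[244,58],[304,152],[279,167]])/2.66+[160,140]; print('case',plane(c,z,18)[:,:2].mean(0), 'trays long 624,104 wide 629,-101 narrow 457,-308')
# trimmer foot in dock: wrist view earlier, settle
a=cv2.imread('pics/w1.png'); 
print('tumbler/dispenser diff', [float(np.abs(cv2.imread('pics/t5.png')[y0:y1,x0:x1].astype(int)-cv2.imread('pics/t0.png')[y0:y1,x0:x1]).mean()) for x0,x1,y0,y1 in ((470,515,180,220),(68,128,200,240))])
E
```

```text
comb (array([ 454.2, -307.2], dtype=float32), 43.2, 26.2, 156.5)
comb (array([ 627.7, -102.2], dtype=float32), 49.6, 43.8, 76.6)
case [623.28457436 104.34938571] trays long 624,104 wide 629,-101 narrow 457,-308
tumbler/dispenser diff [1.799074074074074, 1.9030555555555555]
```

```bash
python3 -c "
from h import *
print(job_done())"
```

```text
the job is handed in; nothing more can be done
None
```

I put all four pieces back in their holders and handed the job in at about 31 s of the 120 s allowed; no verdict was reported.

**Final position checks:**

| Piece | Distance from holder centre | Source |
|---|---|---|
| Tweezer case | about 1 mm | final top view, corners read by eye |
| Wide comb | about 2 mm | final top view, colour mask |
| Narrow comb | about 3 mm | final top view, colour mask |
| Trimmer | about 1 mm | wrist view just before the last 15 mm of lowering |

- **Seating:** All four look level and fully down in the final side and top views. The trimmer and the narrow comb showed about 5 N of contact force when set down. For the other two I went by the commanded height and the pictures. I did not measure any piece's final height or tilt directly.
- **Bystanders:** The tumbler and soap dispenser showed no visible change between the first and last top views.
- **Trimmer after release:** I judged it upright and in the well from the final wrist, side and top pictures, without a new position measurement.

**What went wrong or disagreed:**
- I typed one transit move with the signs reversed. The arm swung out to x = 832 mm at 182 mm height, touched nothing, and I brought it back.
- My first wrist measurement of the narrow comb was about 14 mm off because the arm was still moving. I repeated it once the arm had settled.
- The first top-view estimate of the trimmer was about 8 mm off, and I replaced it with the wrist-camera value.

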